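# Start a timed centrifuge run

### The job

Start a four-minute spin: pick up the rotor from the bench and put it fully down on the centrifuge's drive shaft, turned so that its slot goes over the shaft's flat key, then close the lid. Then turn the timer knob clockwise past its top mark (10 minutes, the longest tick) to wind it, and turn it back to the 4-minute mark. Leave the bottle, the tube block and the tip box where they stand.

Things in the scene. Friction and masses are not known exactly. Their poses are not given: they have to be found in the camera images.
- rotor: Dark disc 84 mm across, 22 mm thick, loose on the bench, about 0.25 kg. On it an aluminium grip bar 40 mm long (x), 14 mm wide (y), from z 22 to 52 mm, to be pinched across its width. Origin: centre of the underside, z up. A slot at the centre of the underside, in line with the bar, is 24 mm (x) by 12 mm (y), 22 mm deep; either way round fits.
- drive_seat (a point): Centre of the drive shaft's collar (dark, 32 mm across, its top 68 mm above the bench) in the middle of the bowl; the rotor's underside rests on this point when fully down. A flat steel key 20 mm long (this point's x), 8 mm thick (y) stands 16 mm up from it. z up. The shaft turns stiffly (0.1 N m).
- centrifuge: White benchtop centrifuge, fixed. Origin on the bench under the bowl's centre, z up, -x out of its front. Housing 190 mm (x) by 180 mm (y), 130 mm high, centred on the origin. In front of it a panel 170 mm wide slopes down 35 degrees from level, from 125 mm high at x = -92 mm to 46 mm high at x = -202 mm.
- bowl_rim (a point): Centre of the bowl's mouth, 130 mm above the bench. The bowl is round, 136 mm in diameter, 80 mm deep. The top of the seated rotor's grip bar lies 10 mm below this point.
- lid_hinge (a point): Middle of the lid's hinge line, at the rear top edge of the housing (95 mm behind the bowl's centre, 130 mm high); the line runs along the centrifuge's y.
- lid (a joint): Angle of the lid, rad: 0 = fully closed, grows as it opens upward and rearward (stop at 2.1; starts standing open, leaning back). Stiff: it stays where it is left; pushing it takes 1 to 4 N at the tab.
- lid_tab (a point): On the outer face of the lid's grey tab, mid free edge, 178 mm from the hinge line. Axes: -x from hinge to tab, z out of the outer face (up when closed). Lid: plate 170 mm wide, 12 mm thick, its inner face in the plane through the hinge line. Tab: 60 mm wide, 12 mm thick, 167 to 189 mm from the hinge. On the outer face a round cover 100 mm across, 11 mm high, centred 85 mm from the hinge.
- timer (a joint): Timer knob angle, rad: 0 = off, grows as it is turned clockwise (looking down on the panel), 0.2094 rad (12 degrees) a minute: 4 minutes = 0.838, top mark (10 minutes) = 2.094, stop at 2.531. Starts between 0 and 0.6. It stays where it is left (friction 0.06 N m).
- timer_grip (a point): On the knob's axis at the height to grip, 37 mm off the panel. z points out of the panel (35 degrees from vertical, leaning to the centrifuge's front). The knob is a black bar 42 mm long (x), 14 mm wide (y), from 7 mm above this point down to a round foot 44 mm across whose top is 23 mm below it. A white stripe on the bar's -x half is the pointer. The axes turn with the knob.
- mark4 (a point): The 4-minute tick on the panel (short, white, 41 mm from the knob's axis). Eleven ticks, one a minute, run clockwise from 0 at eight o'clock (up the slope is twelve o'clock) to 10 at twelve o'clock; those of 0, 5 and 10 are longer.
- mark10 (a point): The top, 10-minute tick: the longest and thickest white tick, straight up the slope from the knob's axis.
- reagent: Bystander: amber bottle, 54 mm across, 120 mm high; origin at its foot.
- tube_block: Bystander: clear block of tubes 70 by 120 mm, 47 mm high; origin at its foot.
- tip_box: Bystander: blue box 87 by 122 mm, 67 mm high; origin at its foot.
Mind the look-alikes: they are no part of the job. What is shaped like the rotor but yellow is not meant.

How it is judged:
By the outcome, as a careful person would: the job done as asked, in the order asked, and still so for the second after the job is handed in, with the robot touching nothing.
It also fails if it takes over 64 s, if anything falls off the work surface, if the arm or the gripper's body presses on something with over 40 N, if the wrist force passes 120 N, or if a joint passes its speed limit or range.

### The arm

A 6-joint arm with a two-finger parallel gripper is mounted at the origin on the work surface. World frame = base frame: x ahead of the robot, y to its left, z up, the work surface at z = 0. Lengths are in m, angles in rad, forces in N, time in s.
With the tool pointing down it reaches from about 0.425 to 0.95 m from the base axis. Payload 3.5 kg.
Tool frame: the origin (TCP) lies on the centre line of the jaws, within the pads' length; the fingertips stand 25 mm ahead of it and the grasp point (between the pads) lies 6 mm ahead of it; y points along the fingers, z is the direction in which the jaws open and shut, and the axes are right-handed (so a half turn about y gives the same grasp; the last joint's range is limited). The gripper opens to 85 mm and grips with 20 to 120 N. Pads are 22 mm wide; open, the fingers measure 114 mm over their backs; the gripper's body (76 mm by 85 mm) begins 54 mm behind the grasp point. The pads swing forward as they close: fully open they stand 13 mm farther back than shut.
Start: joints at [1.138, 0.286, 1.577, -0, 1.279, -0.15], TCP at [0.188, 0.648, 0.233] pointing down, gripper open.
Joint ranges: [-2.77, 2.77], [-0.9, 2.22], [0.21, 2.48], [-1.53, 4.67], [0.24, 2.81], [-2.84, 2.84]. Speed limits (rad/s): [2.79, 2.79, 3.14, 3.14, 3.14, 3.14].

### API

Orientations are given as a unit quaternion [x, y, z, w].
In Python, from plant import ctrl gives the robot as it stands.
- The arm moves only by the tool arm_command, never from a script. Its argument "steps" is a list of rows, each an object with "hand": the opening, from 0 (shut) to 1 (fully open); "travel": the shift along the tool's x, y, z in units of 0.3 m (1.0 is 0.3 m), a list of three; "rotation": the turn, a rotation vector about the tool's x, y, z in units of 30 degrees (1.0 is 30 degrees), a list of three. A call has 1 to 20 rows; each row shifts and turns the pose as measured when the row begins, along the tool's axes as they then stand; what a row does not reach is not made up. A row lasts 1/8 s, in which the tool goes at most 62.5 mm and 10.7 degrees, less where a joint would pass 70% of its speed; a pose out of reach is approached as far as the arm can. A call with a number of a shift or a turn outside -1 to 1 is refused whole. A call with a gripper value outside its range is refused whole. The fingers move at their own pace and stop on an object; "grip_force" is the grip in N (left out, the last holds). Time passes only in rows, so rows that do not move let the fingers close. It gives the time, the measured TCP pose, the force and the opening at its end, in the units of the state.
- ctrl.get_state(): the state, without advancing time (a new reading comes with each control period).
- ctrl.read_camera(name): name is "scene" or "top"; returns (picture, depth): 384x512x3 uint8, blue, green, red; 384x512 float32, m along the optical axis (not along the pixel's ray), 0 where there is no reading.
- ctrl.camera_params(name): a dict with "fx", "fy", "cx", "cy" (pixels), "extrinsics" (4x4, takes a point from camera to world coordinates). Camera axes: x right, y down, z forward; pixel columns grow to the right and rows downward; lengths in m; the calibration is good to about 2 mm. A picture is of the moment at which its call begins. camera_params takes no time and is no camera call.
- ctrl.sign_off(): hands the job in, once; it reports no verdict.
Trained networks look in the newest picture that a camera, given by its name, has taken for a name from the list of things; names that differ only in an ending like _2 or _b are one class to them, and where a whole thing is asked for, a point or a joint stands for the part that bears it (a point fixed in the world has none). Each returns a list of dicts, best first, with "score" (0 to 1); they miss things now and then, are a little off and sometimes report something else, mostly with a low value. They report only what shows in the picture. A call takes as long as a camera call. They do not tell look-alikes from the thing itself.
- ctrl.masks_of(camera, thing): "region" (384x512 bool, what is visible of it) and "at" ([column, row] in pixels, amid what is visible of it).
The state is a dict: "time": time; "qpos": joint angles; "dq": joint speeds; "joint_efforts": joint torques, N m; "eef_pos": TCP position; "tcp_rot": TCP orientation; "contact_force": force on the tool from outside, world axes, zero at the start; "wrist_torque": the same for the moment, N m; "opening": opening from 0.0 (shut) to 1.0 (fully open).
Only numpy, scipy, OpenCV 4.12 (cv2) and the standard library are available. Lean on these libraries where they do the work, as an engineer would, in place of code of your own. Each camera call takes 0.05 s, during which the arm holds its last target.

## Working session

There is one attempt and no reset: what is moved stays moved. The work goes in short steps, Python scripts to look and compute and a tool call to move; the robot and the scene stay as the last step left them, time stands still between calls to the robot, and variables do not carry over. Pictures are saved under pics/ and viewed, and the job is handed in when it is done.

Besides the shell and the picture viewer there is one more tool, called by a JSON object that holds its "fn" and its "kwargs", one argument or row to a line. arm_command: Moves the arm, as the interface text tells. Shifts and turns lie within -1 to 1; 1 stands for 0.3 m of shift or 30 degrees of turn. Its arguments: {"type":"object","properties":{"steps":{"type":"array","items":{"type":"object","properties":{"hand":{"type":"number"},"travel":{"type":"array","items":{"type":"number","minimum":-1,"maximum":1}},"rotation":{"type":"array","items":{"type":"number","minimum":-1,"maximum":1}}}}},"grip_force":{"type":"number"}},"required":["steps"]}

```bash
ls; mkdir -p pics; cat > h.py <<'E'
import numpy as np, cv2
from plant import ctrl
from scipy.spatial.transform import Rotation as R
def cloud(name,depth):
    p=ctrl.camera_params(name); v,u=np.mgrid[0:384,0:512]
    P=np.stack([(u-p['cx'])/p['fx']*depth,(v-p['cy'])/p['fy']*depth,depth],-1)
    T=np.array(p['extrinsics']); W=P@T[:3,:3].T+T[:3,3]; W[depth==0]=np.nan
    return W
def proj(name,X):
    p=ctrl.camera_params(name);T=np.linalg.inv(np.array(p['extrinsics']))
    c=np.asarray(X)@T[:3,:3].T+T[:3,3]
    return np.stack([c[...,0]/c[...,2]*p['fx']+p['cx'],c[...,1]/c[...,2]*p['fy']+p['cy']],-1)
E
python3 - <<'E'
from h import *
np.set_printoptions(precision=3,suppress=True)
for n in ['scene','top']:
    im,d=ctrl.read_camera(n); cv2.imwrite(f'pics/{n}0.png',im); np.savez(f'{n}0.npz',im=im,d=d)
    p=ctrl.camera_params(n); print(n,p['fx'],np.array(p['extrinsics']))
s=ctrl.get_state(); print(s)
E
```

```text
pics
scene 379.9658037006007 [[-0.764  0.519 -0.383  0.962]
 [ 0.645  0.598 -0.476  0.393]
 [-0.017 -0.611 -0.792  0.804]
 [ 0.     0.     0.     1.   ]]
top 363.5819626221673 [[-0.006 -0.99   0.142  0.463]
 [-1.     0.004 -0.02  -0.025]
 [ 0.019 -0.142 -0.99   1.185]
 [ 0.     0.     0.     1.   ]]
{'time': 0.1, 'qpos': array([ 1.138,  0.287,  1.578, -0.   ,  1.279, -0.15 ]), 'dq': array([ 0.001, -0.002, -0.007, -0.002, -0.   ,  0.   ]), 'joint_efforts': array([  0.001, -40.73 , -29.37 ,  -0.   ,   0.003,  -0.   ]), 'eef_pos': array([0.188, 0.648, 0.232]), 'tcp_rot': array([ 0.701, -0.1  ,  0.099, -0.699]), 'contact_force': array([-0.454, -0.421, -0.758]), 'wrist_torque': array([-0.002,  0.011,  0.006]), 'opening': 0.9995101265309062}
```

View pics/scene0.png

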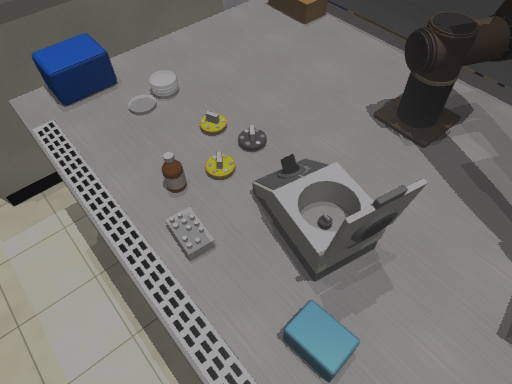

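View pics/top0.png

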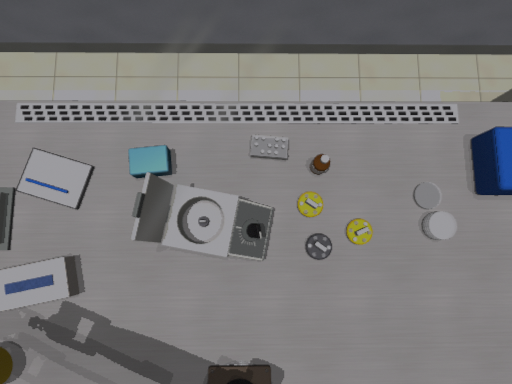

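The top view shows three rotor-shaped things: the dark one at (319,246), and yellow ones at (310,204) and (360,231). By the description the dark one at (319,246) is the rotor. In the scene view it is at (252,138). The centrifuge is at (205,222) with its front facing image right, and the knob is at about (253,231).

```bash
python3 - <<'E'
from h import *
np.set_printoptions(precision=4,suppress=True)
out={}
for n in ['top','scene']:
    z=np.load(f'{n}0.npz'); W=cloud(n,z['d'])
    for th in ['rotor','drive_seat','centrifuge','bowl_rim','lid_hinge','lid_tab','timer_grip','mark4','mark10','timer','reagent','tube_block','tip_box']:
        try: r=ctrl.masks_of(n,th)
        except Exception as e: print(th,e); continue
        for x in r[:4]:
            m=x['region']; P=W[m]; a=x['at']
            print(n,th,round(x['score'],2),a,m.sum(),np.nanmedian(P,0) if m.sum() else '', W[int(a[1]),int(a[0])])
            out[f'{n}_{th}_{a[0]:.0f}']=m
np.savez('masks.npz',**out)
print(ctrl.get_state()['time'])
t=np.load('top0.npz')['im']; s=np.load('scene0.npz')['im']
A=cv2.resize(t[215:275,230:350],None,fx=6,fy=6,interpolation=2); cv2.imwrite('pics/c1.png',A)
A=cv2.resize(t[170:270,130:280],None,fx=5,fy=5,interpolation=2); cv2.imwrite('pics/c2.png',A)
A=cv2.resize(s[110:280,230:430],None,fx=3.5,fy=3.5,interpolation=2); cv2.imwrite('pics/c3.png',A)
E
```

```text
top rotor 0.89 [317.3, 247.8] 555 [ 0.4544 -0.251   0.0224] [ 0.4518 -0.245   0.0372]
top rotor 0.85 [358.6, 230.0] 539 [ 0.5012 -0.3805  0.0222] [ 0.5036 -0.3722  0.0518]
top rotor 0.84 [307.0, 201.2] 532 [ 0.5891 -0.2259  0.0223] [ 0.5952 -0.215   0.0524]
top drive_seat 0.63 [202.7, 223.3] 56 [0.5322 0.1086 0.0692] [0.5272 0.1119 0.0653]
top centrifuge 0.84 [197.8, 222.2] 8299 [0.5325 0.1175 0.1278] [0.5307 0.1283 0.058 ]
top bowl_rim 0.57 [197.1, 222.3] 8115 [0.5331 0.1176 0.1278] [0.5307 0.1283 0.058 ]
top lid_hinge 0.53 [147.7, 161.6] 1231 [0.7241 0.2781 0.0662] [0.7212 0.2856 0.0684]
top lid_tab 0.64 [150.9, 211.9] 1998 [0.5528 0.2221 0.2443] [0.548  0.2227 0.2502]
top lid_tab 0.64 [198.8, 220.5] 8334 [0.5327 0.1176 0.1277] [0.5361 0.1237 0.0694]
top timer_grip 0.63 [253.8, 228.4] 159 [ 0.5032 -0.0436  0.1118] [ 0.509  -0.0436  0.1119]
top mark4 0.69 [249.0, 228.1] 1710 [ 0.5035 -0.0322  0.0985] [ 0.5093 -0.0318  0.1075]
top mark10 0.69 [249.0, 228.1] 1710 [ 0.5035 -0.0322  0.0985] [ 0.5093 -0.0318  0.1075]
top timer 0.7 [257.0, 231.7] 204 [ 0.5025 -0.0463  0.1119] [ 0.4998 -0.
[... 1959 characters left out ...]
mark10 0.53 [325.5, 211.9] 11177 [0.558  0.1152 0.1151] [0.5084 0.0881 0.0551]
scene timer 0.73 [290.9, 167.8] 270 [ 0.5103 -0.0429  0.1102] [ 0.5094 -0.0372  0.1081]
scene reagent 0.57 [174.7, 171.1] 684 [ 0.7252 -0.2417  0.0699] [ 0.7238 -0.234   0.0843]
scene reagent 0.56 [376.9, 217.5] 2495 [0.582  0.2364 0.2581] [0.5735 0.2366 0.2572]
scene reagent 0.46 [326.4, 210.7] 11281 [0.5577 0.1158 0.1148] [0.5021 0.0861 0.0513]
scene tube_block 0.68 [189.1, 232.7] 1470 [ 0.7848 -0.0822  0.0353] [ 0.7854 -0.088   0.0365]
scene tip_box 0.8 [319.6, 340.4] 3388 [0.7389 0.2919 0.0669] [0.7395 0.2914 0.0646]
scene tip_box 0.72 [290.4, 169.0] 1080 [ 0.5162 -0.0337  0.1038] [ 0.513  -0.0334  0.1066]
1.4
```

View pics/c1.png

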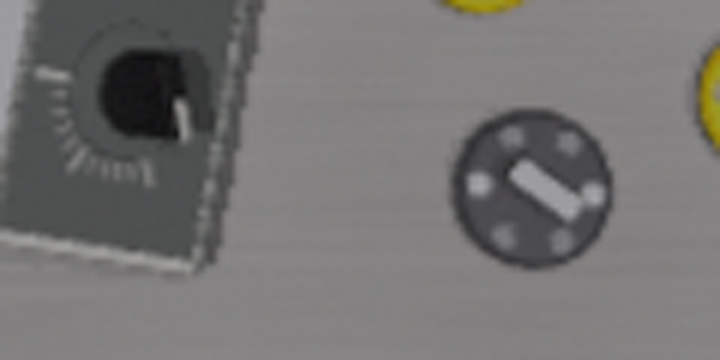

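View pics/c2.png

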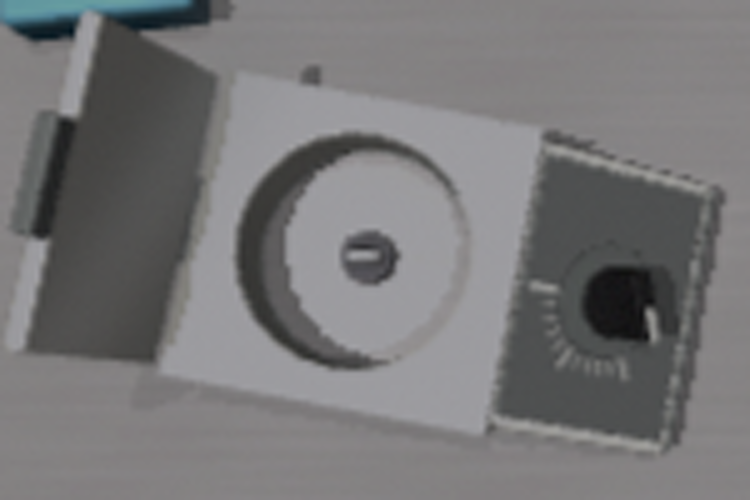

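View pics/c3.png

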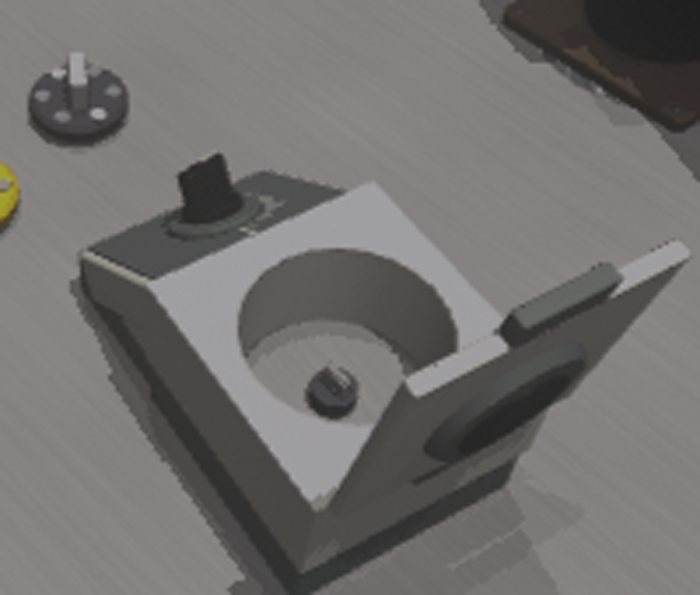

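```bash
cat > m.py <<'E'
from h import *
np.set_printoptions(precision=4,suppress=True)
def load(n,k='0'):
    z=np.load(f'{n}{k}.npz'); return z['im'],cloud(n,z['d'])
def sel(W,c,r,z0,z1):
    d=np.hypot(W[...,0]-c[0],W[...,1]-c[1]); return (d<r)&(W[...,2]>z0)&(W[...,2]<z1)
def rect(P):
    q=cv2.minAreaRect((P[:,:2]*1000).astype(np.float32)); (c,s,a)=q
    if s[0]<s[1]: s=s[::-1];a+=90
    return np.array(c)/1000,s,a
E
python3 - <<'E'
from m import *
for n in ['top','scene']:
    im,W=load(n)
    m=sel(W,(.46,-.245),.06,.012,.03);P=W[m]; c,r=cv2.minEnclosingCircle((P[:,:2]*1000).astype(np.float32)); print(n,'disc',c,r,len(P),np.median(P[:,2]), rect(P))
    m=sel(W,(.46,-.245),.06,.046,.06);P=W[m]; print(n,'bar',rect(P),len(P),P[:,2].mean(),P.mean(0))
    m=sel(W,(.5375,.113),.03,.064,.072);P=W[m]; c,r=cv2.minEnclosingCircle((P[:,:2]*1000).astype(np.float32)); print(n,'collar',c,r,len(P))
    m=sel(W,(.5375,.113),.03,.076,.09);P=W[m]; print(n,'key',rect(P) if len(P)>3 else '',len(P),P)
    m=sel(W,(.535,.113),.14,.1265,.1335);P=W[m]; print(n,'top',rect(P),len(P),P[:,2].mean())
    m=sel(W,(.535,.113),.085,.122,.1335)
    # inner rim: hole in topplane
    m=sel(W,(.535,.113),.3,.13,.4)&~sel(W,(.535,.113),.3,.0,.135); 
    for y in [0]:
        P=W[m]; print(n,'lidpts',len(P),np.nanmin(P,0),np.nanmax(P,0))
E
```

```text
top disc (454.8074951171875, -252.7288818359375) 42.13132858276367 481 0.02198153728666674 (array([ 0.4549, -0.2525]), (82.53394317626953, 82.11820220947266), 88.57405090332031)
top bar (array([ 0.4552, -0.2525]), (38.696556091308594, 13.865331649780273), 51.9005012512207) 62 0.05191223173551061 [ 0.4552 -0.2522  0.0519]
top collar (534.178466796875, 109.93579864501953) 15.535320281982422 64
top key (array([0.5336, 0.1101]), (18.338809967041016, 3.4086084365844727), 89.5390396118164) 14 [[0.5354 0.1192 0.0805]
 [0.535  0.1156 0.0857]
 [0.535  0.1126 0.0853]
 [0.535  0.1096 0.0854]
 [0.5351 0.1067 0.0844]
 [0.535  0.1035 0.0861]
 [0.5353 0.101  0.0813]
 [0.5323 0.1191 0.0811]
 [0.532  0.1155 0.086 ]
 [0.532  0.1124 0.0862]
 [0.5321 0.1097 0.0839]
 [0.5319 0.1063 0.0873]
 [0.5322 0.1039 0.0827]
 [0.5322 0.1009 0.0818]]
top top (array([0.5343, 0.1114]), (193.147705078125, 180.19482421875), 79.1015625) 2232 0.13006572440364744
top lidpts 2053 [0.4686 0.0173 0.135 ] [0.6412 0.2557 0.3185]
scene disc (457.24859619140625, -249.54275512695312) 42.17668533325195 421 0.02167783025741099 (array
[... 802 characters left out ...]
9 0.0825]
 [0.5369 0.1133 0.0849]
 [0.534  0.114  0.083 ]
 [0.5336 0.1164 0.0852]
 [0.5389 0.11   0.0791]
 [0.5381 0.1121 0.0806]
 [0.5367 0.1138 0.0812]
 [0.537  0.1166 0.0847]
 [0.5343 0.1174 0.083 ]
 [0.5337 0.1196 0.0848]
 [0.5391 0.1133 0.079 ]
 [0.5386 0.1156 0.081 ]
 [0.5363 0.1167 0.0801]
 [0.5377 0.1202 0.0854]
 [0.5329 0.1197 0.0802]
 [0.5313 0.1213 0.0803]
 [0.5385 0.1162 0.0775]
 [0.5388 0.1189 0.0809]
 [0.5388 0.1215 0.0838]
 [0.534  0.1211 0.0787]
 [0.5392 0.1198 0.0782]
 [0.5377 0.1214 0.0786]]
scene top (array([0.5353, 0.1162]), (201.46360778808594, 181.58384704589844), 79.12499237060547) 2458 0.13009735506269282
scene lidpts 2567 [0.4759 0.1918 0.1363] [0.6431 0.2581 0.3184]
```

```bash
python3 - <<'E'
from m import *
s=ctrl.get_state(); Rt=R.from_quat(s['tcp_rot']).as_matrix(); print(Rt)
zy=np.degrees(np.arctan2(Rt[1,2],Rt[0,2])); print('jaw yaw',zy, np.degrees(s['qpos']))
# panel plane & knob
for n in ['top','scene']:
    im,W=load(n)
    for c in [(.5025,-.0463)]:
        m=sel(W,(.515,-.045),.06,.03,.2); P=W[m]
    # candidate plane: fit RANSAC
    best=None;rng=np.random.default_rng(0)
    for i in range(500):
        q=P[rng.choice(len(P),3,False)]; nn=np.cross(q[1]-q[0],q[2]-q[0]); nn/=np.linalg.norm(nn)+1e-12; nn*=np.sign(nn[2])
        k=(abs((P-q[0])@nn)<.002).sum()
        if best is None or k>best[0]: best=(k,nn,q[0])
    k,nn,q=best; I=abs((P-q)@nn)<.002; c=P[I].mean(0); nn=np.linalg.svd(P[I]-c)[2][2]; nn*=np.sign(nn[2])
    print(n,'panel',nn,np.degrees(np.arccos(nn[2])),np.degrees(np.arctan2(-nn[1],-nn[0])),I.sum(),len(P))
    h=(W-c)@nn; m=sel(W,(.505,-.05),.07,.05,.2)&(h>.038)&(h<.06)
    Q=W[m]; 
    # coordinates in panel frame
    a=np.radians(79.1); xc=np.array([np.cos(a),np.sin(a),0]); th=np.radians(35); nz=-xc*np.sin(th)+np.array([0,0,np.cos(th)]); up=xc*np.cos(th)+np.array([0,0,np.sin(th)]); rt=np.cross(up,nz)
    print('model n',nz)
    q2=np.stack([(Q-c)@rt,(Q-c)@up],-1)
    print('knob top pts',len(Q),'h',h[m].min(),h[m].max())
    mt=h[m]>.041
    cc,ss,aa=cv2.minAreaRect((q2[mt]*1000).astype(np.float32)); print('rect(right,up)',cc,ss,aa, mt.sum())
    C=c+rt*cc[0]/1e3+up*cc[1]/1e3; print('axis on panel',C,'grip',C+nz*.037)
    for th_ in ['']:
        br=im[m].astype(int).mean(1); k=br>90; print('stripe pts',q2[k].mean(0)*1000 if k.any() else None,k.sum())
E
```

```text
[[ 0.9603  0.      0.279 ]
 [-0.279   0.      0.9603]
 [-0.     -1.      0.    ]]
jaw yaw 73.7985729449024 [65.2044 16.4053 90.3364  0.0004 73.2567 -8.5943]
top panel [-0.1109 -0.5665  0.8165] 35.26025634422324 78.92369768319959 641 1183
model n [-0.1085 -0.5632  0.8192]
knob top pts 62 h 0.03844041054545637 0.048180390958474956
rect(right,up) (-14.509162902832031, 2.2323665618896484) (39.823631286621094, 14.002851486206055) 26.570371627807617 52
axis on panel [ 0.5058 -0.0352  0.0878] grip [ 0.5018 -0.056   0.1181]
stripe pts [-24.8706  -5.3336] 12
scene panel [-0.1081 -0.5656  0.8176] 35.1589329070422 79.1789401487102 380 766
model n [-0.1085 -0.5632  0.8192]
knob top pts 54 h 0.03831422346051862 0.045487647968092224
rect(right,up) (-24.064504623413086, -3.9718990325927734) (43.694393157958984, 12.24135971069336) 28.46735191345215 40
axis on panel [ 0.5058 -0.0332  0.0881] grip [ 0.5018 -0.054   0.1184]
stripe pts [-35.3586 -10.8473] 7
```

```bash
python3 - <<'E'
from m import *
im,W=load('top'); cv2.imwrite('pics/k1.png',cv2.resize(im[195:265,230:280],None,fx=8,fy=8,interpolation=cv2.INTER_CUBIC))
im,W=load('scene'); cv2.imwrite('pics/k2.png',cv2.resize(im[140:210,250:340],None,fx=8,fy=8,interpolation=cv2.INTER_CUBIC))
E
```

```text
(no output)
```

View pics/k1.png

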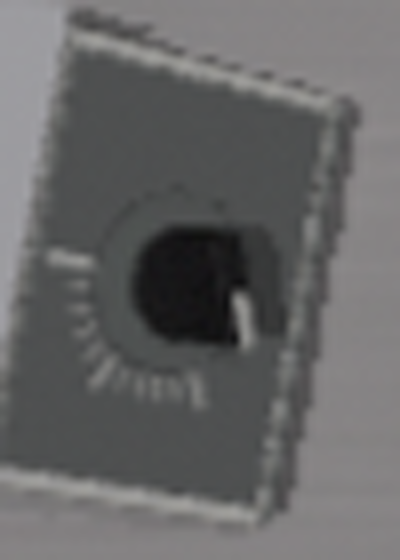

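View pics/k2.png

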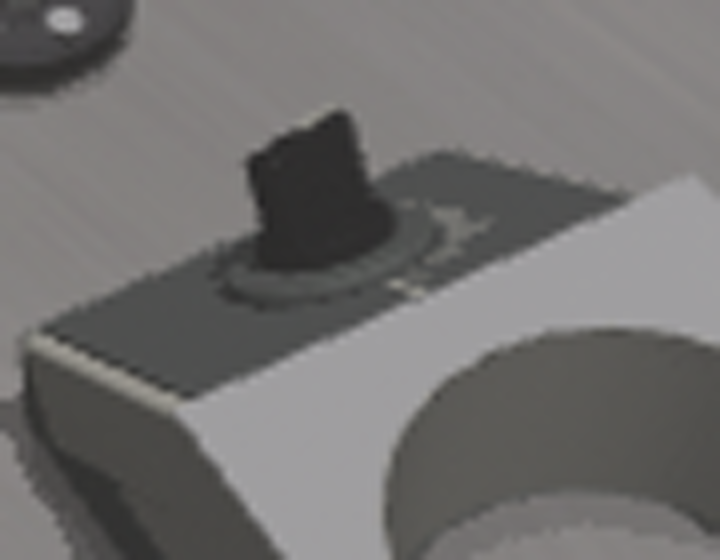

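```bash
cat > plan.py <<'E'
from h import *
import json
def down(jawyaw):  # tool y down, z jaw dir
    a=np.radians(jawyaw); z=np.array([np.cos(a),np.sin(a),0]); y=np.array([0,0,-1.]); x=np.cross(y,z)
    return np.stack([x,y,z],1)
def pose():
    s=ctrl.get_state(); return np.array(s['eef_pos']),R.from_quat(s['tcp_rot']).as_matrix()
def rows(wps,hand,p=None,Rm=None,dp=.05,dr=9.,nd=3):
    """wps: list of (pos,R or None,[n])"""
    if p is None: p,Rm=pose()
    out=[]
    for w in wps:
        tp=np.array(w[0],float); tR=Rm if w[1] is None else w[1]
        rv=R.from_matrix(Rm.T@tR).as_rotvec(degrees=True)
        n=w[2] if len(w)>2 else int(max(1,np.ceil(np.linalg.norm(tp-p)/dp-1e-6),np.ceil(np.linalg.norm(rv)/dr-1e-6)))
        for i in range(n):
            k=n-i
            t=Rm.T@(tp-p)/k; r=R.from_matrix(Rm.T@tR).as_rotvec(degrees=True)/k
            t=np.round(t/.3,nd); r=np.round(r/30,nd)
            out.append({"hand":hand,"travel":(t+0.).tolist(),"rotation":(r+0.).tolist()})
            p=p+Rm@t*.3; Rm=Rm@R.from_rotvec(r*30,degrees=True).as_matrix()
    print(len(out)); print(json.dumps(out).replace(' ','')); print('end',p.round(4))
    return p,Rm
E
python3 - <<'E'
from plan import *
p,Rm=pose()
rows([((.36,.45,.40),down(50)),((.49,.1,.40),down(15)),((.456,-.251,.13),down(-36))],1,dr=9)
E
```

```text
24
[{"hand":1,"travel":[0.105,-0.079,-0.068],"rotation":[0.0,0.113,0.0]},{"hand":1,"travel":[0.109,-0.079,-0.061],"rotation":[0.0,0.113,0.0]},{"hand":1,"travel":[0.112,-0.08,-0.055],"rotation":[0.0,0.113,0.0]},{"hand":1,"travel":[0.115,-0.079,-0.048],"rotation":[0.0,0.114,0.0]},{"hand":1,"travel":[0.118,-0.08,-0.041],"rotation":[0.0,0.113,0.0]},{"hand":1,"travel":[0.12,-0.079,-0.035],"rotation":[0.0,0.114,0.0]},{"hand":1,"travel":[0.122,-0.08,-0.027],"rotation":[0.0,0.113,0.0]},{"hand":1,"travel":[0.135,0.0,-0.077],"rotation":[0.0,0.146,0.0]},{"hand":1,"travel":[0.141,0.0,-0.066],"rotation":[0.0,0.146,0.0]},{"hand":1,"travel":[0.145,0.0,-0.056],"rotation":[0.0,0.146,0.0]},{"hand":1,"travel":[0.149,0.0,-0.044],"rotation":[0.0,0.146,0.0]},{"hand":1,"travel":[0.152,0.0,-0.033],"rotation":[0.0,0.146,0.0]},{"hand":1,"travel":[0.154,0.0,-0.021],"rotation":[0.0,0.146,0.0]},{"hand":1,"travel":[0.156,0.0,-0.009],"rotation":[0.0,0.145,0.0]},{"hand":1,"travel":[0.155,0.0,0.003],"rotation":[0.0,0.146,0.0]},{"hand":1,"travel":[0.122,0.1,-0.046],"rotation":[0.0,0.189,0.0]},{"hand":1,"travel":[0.126,0.1,-0.033],"rotation":[0.0,0.189,0.0]},{"hand":1,"travel":[0.129,0.1,-0.021],"rotation":[0.0,0.189,0.0]},{"hand":1,"travel":[0.13,0.1,-0.008],"rotation":[0.0,0.189,0.0]},{"hand":1,"travel":[0.131,0.1,0.005],"rotation":[0.0,0.189,0.0]},{"hand":1,"travel":[0.13,0.1,0.018],"rotation":[0.0,0.189,0.0]},{"hand":1,"travel":[0.127,0.1,0.03],"rotation":[0.0,0.189,0.0]},{"hand":1,"travel":[0.123,0.1,0.043],"rotation":[0.0,0.188,0.0]},{"hand":1,"travel":[0.119,0.1,0.055],"rotation":[0.0,0.189,0.0]}]
end [ 0.456  -0.251   0.1301]
```

{"fn": "arm_command", "kwargs": {
  "steps": [
    {"hand": 1,"travel": [0.105,-0.08,-0.07],"rotation": [0,0.11,0]},
    {"hand": 1,"travel": [0.11,-0.08,-0.06],"rotation": [0,0.11,0]},
    {"hand": 1,"travel": [0.11,-0.08,-0.055],"rotation": [0,0.11,0]},
    {"hand": 1,"travel": [0.115,-0.08,-0.05],"rotation": [0,0.11,0]},
    {"hand": 1,"travel": [0.12,-0.08,-0.04],"rotation": [0,0.11,0]},
    {"hand": 1,"travel": [0.12,-0.08,-0.035],"rotation": [0,0.11,0]},
    {"hand": 1,"travel": [0.12,-0.08,-0.03],"rotation": [0,0.11,0]},
    {"hand": 1,"travel": [0.135,0,-0.075],"rotation": [0,0.15,0]},
    {"hand": 1,"travel": [0.14,0,-0.065],"rotation": [0,0.15,0]},
    {"hand": 1,"travel": [0.145,0,-0.055],"rotation": [0,0.15,0]},
    {"hand": 1,"travel": [0.15,0,-0.045],"rotation": [0,0.15,0]},
    {"hand": 1,"travel": [0.15,0,-0.035],"rotation": [0,0.15,0]},
    {"hand": 1,"travel": [0.155,0,-0.02],"rotation": [0,0.15,0]},
    {"hand": 1,"travel": [0.155,0,-0.01],"rotation": [0,0.15,0]},
    {"hand": 1,"travel": [0.155,0,0],"rotation": [0,0.15,0]}
  ]
}}

```text
time: 3.28
eef_pos: [0.4898, 0.0825, 0.4095]
tcp_rot: [-0.552, 0.437, -0.442, 0.556]
contact_force: [-0.4, 0.1, 0.0]
opening: 1.001
```

```bash
python3 - <<'E'
from plan import *
s=ctrl.get_state();print(s['time'],s['qpos'])
p,Rm=pose();print(p)
rows([((.456,-.251,.13),down(-36))],1,dr=9)
E
```

```text
3.275 [-3.76727449e-02 -2.00588670e-01  1.76625705e+00  1.60845027e-04
  1.56763207e+00 -2.66331997e-01]
[0.48983934 0.08254912 0.40946212]
9
[{"hand":1,"travel":[0.117,0.103,-0.041],"rotation":[-0.002,0.182,0.0]},{"hand":1,"travel":[0.121,0.104,-0.03],"rotation":[-0.002,0.182,0.0]},{"hand":1,"travel":[0.123,0.103,-0.018],"rotation":[-0.002,0.182,0.0]},{"hand":1,"travel":[0.124,0.104,-0.006],"rotation":[-0.002,0.182,0.0]},{"hand":1,"travel":[0.124,0.103,0.006],"rotation":[-0.002,0.182,0.0]},{"hand":1,"travel":[0.123,0.104,0.018],"rotation":[-0.001,0.182,-0.001]},{"hand":1,"travel":[0.12,0.103,0.03],"rotation":[-0.002,0.182,0.0]},{"hand":1,"travel":[0.117,0.104,0.041],"rotation":[-0.001,0.181,-0.001]},{"hand":1,"travel":[0.113,0.103,0.052],"rotation":[-0.002,0.182,0.0]}]
end [ 0.4561 -0.251   0.1301]
```

{"fn": "arm_command", "kwargs": {
  "steps": [
    {"hand": 1,"travel": [0.117,0.103,-0.041],"rotation": [0,0.18,0]},
    {"hand": 1,"travel": [0.12,0.103,-0.03],"rotation": [0,0.18,0]},
    {"hand": 1,"travel": [0.123,0.103,-0.018],"rotation": [0,0.18,0]},
    {"hand": 1,"travel": [0.124,0.103,-0.006],"rotation": [0,0.18,0]},
    {"hand": 1,"travel": [0.124,0.103,0.006],"rotation": [0,0.18,0]},
    {"hand": 1,"travel": [0.123,0.103,0.018],"rotation": [0,0.18,0]},
    {"hand": 1,"travel": [0.12,0.103,0.03],"rotation": [0,0.18,0]},
    {"hand": 1,"travel": [0.117,0.103,0.041],"rotation": [0,0.18,0]},
    {"hand": 1,"travel": [0.113,0.103,0.052],"rotation": [0,0.18,0]}
  ]
}}

```text
time: 4.4
eef_pos: [0.4566, -0.2634, 0.1295]
tcp_rot: [0.307, -0.628, 0.639, -0.321]
contact_force: [0.4, -0.8, 0.3]
opening: 1.001
```

```bash
python3 - <<'E'
from plan import *
s=ctrl.get_state();print(s['time'],s['qpos'])
p,Rm=pose();print(p)
im,d=ctrl.read_camera('top'); cv2.imwrite('pics/t1.png',cv2.resize(im[200:290,260:380],None,fx=5,fy=5)); 
im,d=ctrl.read_camera('scene'); cv2.imwrite('pics/s1.png',cv2.resize(im[60:220,160:340],None,fx=4,fy=3.5)); 
p,Rm=pose();print(p)
rows([((.456,-.251,.052),down(-36))],1,dp=.03)
E
```

```text
4.4 [-0.72148137  0.06130423  2.03645193  0.01375824  1.02298768 -0.07801799]
[ 0.45657636 -0.26339341  0.12951864]
[ 0.45437933 -0.26340238  0.12642799]
3
[{"hand":1,"travel":[-0.011,0.083,-0.008],"rotation":[-0.009,-0.015,-0.006]},{"hand":1,"travel":[-0.012,0.083,-0.008],"rotation":[-0.009,-0.015,-0.006]},{"hand":1,"travel":[-0.012,0.082,-0.007],"rotation":[-0.009,-0.015,-0.007]}]
end [ 0.456  -0.2509  0.052 ]
```

View pics/t1.png

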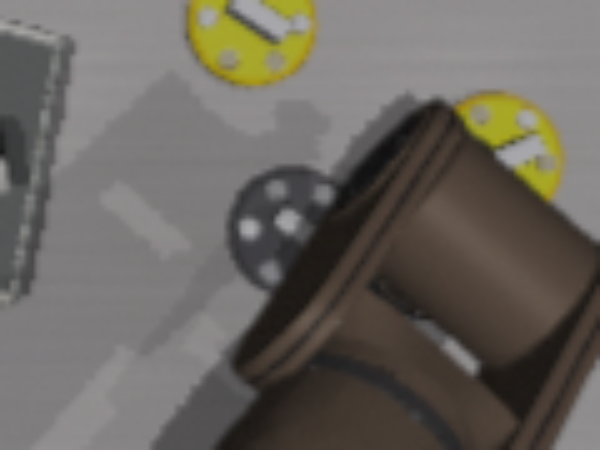

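View pics/s1.png

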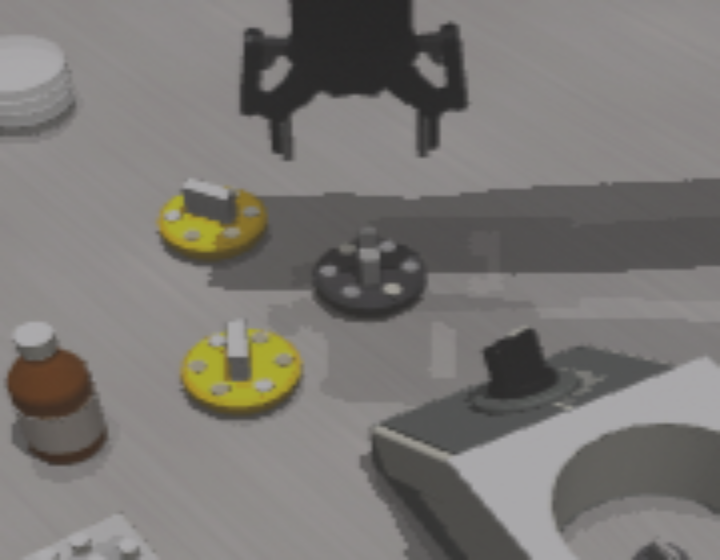

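{"fn": "arm_command", "kwargs": {
  "steps": [
    {"hand": 1,"travel": [-0.036,0.02,-0.023],"rotation": [-0.03,-0.045,-0.02]},
    {"hand": 1,"travel": [0,0.08,0],"rotation": [0,0,0]},
    {"hand": 1,"travel": [0,0.08,0],"rotation": [0,0,0]},
    {"hand": 1,"travel": [0,0.04,0],"rotation": [0,0,0]},
    {"hand": 1,"travel": [0,0,0],"rotation": [0,0,0]}
  ]
}}

```text
time: 5.12
eef_pos: [0.4589, -0.2459, 0.0628]
tcp_rot: [0.324, -0.627, 0.629, -0.325]
contact_force: [-0.6, 0.2, -0.2]
opening: 0.999
```

```bash
python3 - <<'E'
from plan import *
p,Rm=pose();print(p,Rm)
rows([((.456,-.251,.052),down(-36))],1,dp=.03)
E
```

```text
[ 0.45893497 -0.24587821  0.06275939] [[-0.57867627  0.00170375  0.81555556]
 [-0.8155563  -0.00280139 -0.57867095]
 [ 0.00129878 -0.99999462  0.0030106 ]]
1
[{"hand":1,"travel":[0.02,0.036,0.002],"rotation":[-0.006,0.021,0.002]}]
end [ 0.456  -0.2511  0.052 ]
```

{"fn": "arm_command", "kwargs": {
  "steps": [
    {"hand": 1,"travel": [0.02,0.036,0.002],"rotation": [0,0.02,0]},
    {"hand": 1,"travel": [0,0,0],"rotation": [0,0,0]},
    {"hand": 1,"travel": [0,0,0],"rotation": [0,0,0]}
  ]
}}

```text
time: 5.5
eef_pos: [0.4573, -0.252, 0.0537]
tcp_rot: [0.321, -0.627, 0.632, -0.322]
contact_force: [0.2, 0.5, -0.6]
opening: 1.0
```

```bash
python3 - <<'E'
from plan import *
p,Rm=pose();print(p,Rm)
im,d=ctrl.read_camera('scene'); cv2.imwrite('pics/s2.png',cv2.resize(im[60:200,170:330],None,fx=5,fy=4)); 
rows([((.456,-.251,.052),down(-36))],1,dp=.03)
E
```

```text
[ 0.45731419 -0.25202093  0.05367319] [[-0.58679927  0.00483418  0.80971801]
 [-0.80973079 -0.00552255 -0.58677556]
 [ 0.00163513 -0.99997307  0.00715502]]
1
[{"hand":1,"travel":[0.0,0.005,-0.005],"rotation":[-0.013,0.003,0.003]}]
end [ 0.456  -0.2511  0.0521]
```

View pics/s2.png

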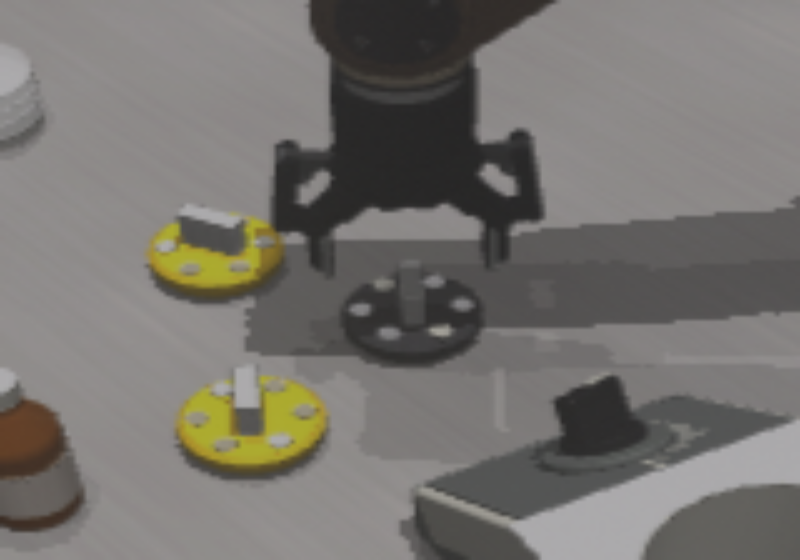

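The jaws are centred on the dark rotor's bar at (410,290) in this crop. Closing.

{"fn": "arm_command", "kwargs": {
  "grip_force": 60,
  "steps": [
    {"hand": 0,"travel": [0,0.004,-0.004],"rotation": [-0.01,0,0]},
    {"hand": 0},
    {"hand": 0},
    {"hand": 0},
    {"hand": 0},
    {"hand": 0}
  ]
}}

```text
$.steps[1]: bad value
```

```bash
python3 - <<'E'
from plan import *
s=ctrl.get_state();print(s)
p,Rm=pose();print(p,Rm)
E
```

```text
{'time': 5.55, 'qpos': array([-6.97573080e-01,  1.76734434e-01,  2.07297176e+00, -1.54320863e-03,
        8.84917975e-01, -6.96250672e-02]), 'dq': array([-9.72208358e-04,  1.93704468e-03,  2.47636198e-03, -8.83146492e-05,
        8.58262652e-04, -1.26823664e-03]), 'joint_efforts': array([ 3.55476409e-02, -3.04488730e+01, -2.34537435e+01,  1.37630468e-03,
       -2.24708347e-02, -1.25398265e-05]), 'eef_pos': array([ 0.45719667, -0.25192999,  0.05357499]), 'tcp_rot': array([ 0.32086719, -0.62738389,  0.6322501 , -0.32201478]), 'contact_force': array([ 0.28510028, -1.26527712, -1.01430845]), 'wrist_torque': array([-0.02236532,  0.01065423, -0.05047985]), 'opening': 1.000090456071237}
[ 0.45719667 -0.25192999  0.05357499] [[-0.58670145  0.00457395  0.8097904 ]
 [-0.80980156 -0.00539187 -0.58667909]
 [ 0.00168285 -0.999975    0.00686741]]
```

{"fn": "arm_command", "kwargs": {
  "grip_force": 60,
  "steps": [
    {"hand": 0,"travel": [0,0.004,-0.004],"rotation": [-0.01,0,0]},
    {"hand": 0,"travel": [0,0,0],"rotation": [0,0,0]},
    {"hand": 0,"travel": [0,0,0],"rotation": [0,0,0]},
    {"hand": 0,"travel": [0,0,0],"rotation": [0,0,0]},
    {"hand": 0,"travel": [0,0,0],"rotation": [0,0,0]},
    {"hand": 0,"travel": [0,0,0],"rotation": [0,0,0]}
  ]
}}

```text
time: 6.3
eef_pos: [0.4565, -0.2517, 0.0532]
tcp_rot: [0.321, -0.629, 0.631, -0.321]
contact_force: [-0.3, 0.1, 0.6]
opening: 0.105
```

```bash
python3 - <<'E'
from plan import *
s=ctrl.get_state();print(s['contact_force'],s['opening'])
p,Rm=pose();print(p,Rm)
rows([((.46,-.25,.25),None),((.49,-.05,.30),down(-15)),((.534,.111,.30),down(2))],0,dp=.045)
E
```

```text
[-0.27175096  0.06759547  0.5654179 ] 0.10538257936550313
[ 0.45654412 -0.25173408  0.05316901] [[-0.58697172  0.00119341  0.80960655]
 [-0.80960546 -0.00307491 -0.58696639]
 [ 0.00178898 -0.99999456  0.00277108]]
14
[{"hand":0,"travel":[-0.002,-0.131,0.002],"rotation":[0.0,0.0,0.0]},{"hand":0,"travel":[-0.002,-0.131,0.001],"rotation":[0.0,0.0,0.0]},{"hand":0,"travel":[-0.002,-0.131,0.002],"rotation":[0.0,0.0,0.0]},{"hand":0,"travel":[-0.002,-0.132,0.001],"rotation":[0.0,0.0,0.0]},{"hand":0,"travel":[-0.002,-0.131,0.002],"rotation":[0.0,0.0,0.0]},{"hand":0,"travel":[-0.12,-0.034,-0.062],"rotation":[-0.001,-0.14,0.001]},{"hand":0,"travel":[-0.124,-0.034,-0.053],"rotation":[-0.001,-0.14,0.001]},{"hand":0,"travel":[-0.127,-0.033,-0.044],"rotation":[-0.001,-0.139,0.001]},{"hand":0,"travel":[-0.13,-0.033,-0.035],"rotation":[-0.001,-0.14,0.001]},{"hand":0,"travel":[-0.133,-0.034,-0.025],"rotation":[-0.001,-0.139,0.0]},{"hand":0,"travel":[-0.139,0.0,0.001],"rotation":[0.0,-0.142,0.0]},{"hand":0,"travel":[-0.139,0.0,0.011],"rotation":[0.0,-0.142,0.0]},{"hand":0,"travel":[-0.137,0.0,0.021],"rotation":[0.0,-0.141,0.0]},{"hand":0,"travel":[-0.136,0.0,0.032],"rotation":[0.0,-0.142,0.0]}]
end [0.5341 0.1111 0.3   ]
```

{"fn": "arm_command", "kwargs": {
  "steps": [
    {"hand": 0,"travel": [0,-0.1,0],"rotation": [0,0,0]},
    {"hand": 0,"travel": [0,-0.13,0],"rotation": [0,0,0]},
    {"hand": 0,"travel": [0,-0.13,0],"rotation": [0,0,0]},
    {"hand": 0,"travel": [0,-0.13,0],"rotation": [0,0,0]},
    {"hand": 0,"travel": [0,-0.13,0],"rotation": [0,0,0]},
    {"hand": 0,"travel": [-0.12,-0.04,-0.062],"rotation": [0,-0.14,0]},
    {"hand": 0,"travel": [-0.124,-0.04,-0.053],"rotation": [0,-0.14,0]},
    {"hand": 0,"travel": [-0.127,-0.04,-0.044],"rotation": [0,-0.14,0]},
    {"hand": 0,"travel": [-0.13,-0.03,-0.035],"rotation": [0,-0.14,0]},
    {"hand": 0,"travel": [-0.133,-0.03,-0.025],"rotation": [0,-0.14,0]}
  ]
}}

```text
time: 7.55
eef_pos: [0.4804, -0.0439, 0.2874]
tcp_rot: [-0.435, 0.567, -0.552, 0.43]
contact_force: [2.1, -0.4, -3.8]
opening: 0.103
```

```bash
python3 - <<'E'
from plan import *
s=ctrl.get_state();print(s['contact_force'],s['opening'])
p,Rm=pose();print(p)
im,d=ctrl.read_camera('scene'); cv2.imwrite('pics/s3.png',cv2.resize(im[0:250,150:430],None,fx=2.5,fy=2.4)); 
rows([((.534,.111,.25),down(2))],0,dp=.045)
E
```

```text
[ 2.10960928 -0.42770682 -3.83391551] 0.10264149141563947
[ 0.48042497 -0.04392144  0.28737492]
4
[{"hand":0,"travel":[-0.132,0.034,0.012],"rotation":[0.009,-0.136,-0.007]},{"hand":0,"travel":[-0.131,0.033,0.021],"rotation":[0.008,-0.137,-0.007]},{"hand":0,"travel":[-0.129,0.033,0.031],"rotation":[0.009,-0.136,-0.008]},{"hand":0,"travel":[-0.127,0.033,0.04],"rotation":[0.008,-0.137,-0.008]}]
end [0.534 0.111 0.25 ]
```

View pics/s3.png

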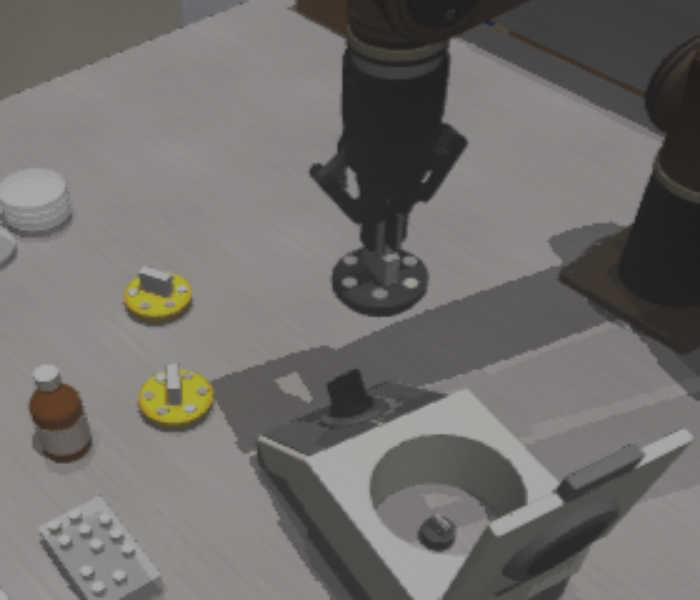

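{"fn": "arm_command", "kwargs": {
  "steps": [
    {"hand": 0,"travel": [-0.132,0.02,0.012],"rotation": [0,-0.136,0]},
    {"hand": 0,"travel": [-0.131,0.02,0.021],"rotation": [0,-0.136,0]},
    {"hand": 0,"travel": [-0.129,0.02,0.031],"rotation": [0,-0.136,0]},
    {"hand": 0,"travel": [-0.1,0.02,0.03],"rotation": [0,-0.12,0]},
    {"hand": 0,"travel": [-0.01,0.02,0],"rotation": [0,0,0]},
    {"hand": 0,"travel": [0,0,0],"rotation": [0,0,0]}
  ]
}}

```text
time: 8.35
eef_pos: [0.5275, 0.1111, 0.2515]
tcp_rot: [0.512, -0.502, 0.48, -0.506]
contact_force: [-0.4, 0.2, -4.1]
opening: 0.109
```

```bash
python3 - <<'E'
from plan import *
from m import *
s=ctrl.get_state();print(s['contact_force'],s['opening'],s['qpos'])
p,Rm=pose();print(p)
for n in ['scene','top']:
    im,d=ctrl.read_camera(n); np.savez(f'{n}1.npz',im=im,d=d)
    cv2.imwrite(f'pics/{n}4.png',cv2.resize(im[100:290,230:450] if n=='scene' else im[150:290,120:320],None,fx=3,fy=3))
p,Rm=pose();print(p,Rm)
im,W=load('scene','1')
z=p[2]-.0532
for nm,a,b in [('disc',z+.015,z+.026),]:
    P=W[sel(W,p,.06,a,b)]; print(nm,len(P),cv2.minEnclosingCircle((P[:,:2]*1000).astype(np.float32)) , P[:,2].mean() if len(P) else 0)
P=W[sel(W,p,.05,z-.03,z+.06)]; print(np.histogram(P[:,2]-z,20))
rows([((.534,.111,.25),down(2))],0,dp=.045)
E
```

```text
[-0.4195  0.2236 -4.0616] 0.10935881199506473 [ 0.0118 -0.0151  1.8779  0.0165  1.3067 -0.028 ]
[0.5275 0.1111 0.2515]
[0.528  0.1106 0.2527] [[ 0.0341 -0.0259  0.9991]
 [-0.9993  0.0159  0.0345]
 [-0.0167 -0.9995 -0.0253]]
disc 778 ((527.6107788085938, 112.33004760742188), 42.265586853027344) 0.22008207985703818
(array([  3,   1,  12,  31,  44,  76, 326, 338,  47,  18,  22,  19,  21,
        17,  24,   7,  25,  24,  11,  16]), array([-0.0003,  0.0027,  0.0057,  0.0087,  0.0117,  0.0147,  0.0178,
        0.0208,  0.0238,  0.0268,  0.0298,  0.0328,  0.0358,  0.0388,
        0.0418,  0.0448,  0.0478,  0.0508,  0.0538,  0.0568,  0.0598]))
1
[{"hand":0,"travel":[0.0,0.008,0.02],"rotation":[0.048,-0.001,-0.032]}]
end [0.534  0.1108 0.2501]
```

View pics/scene4.png

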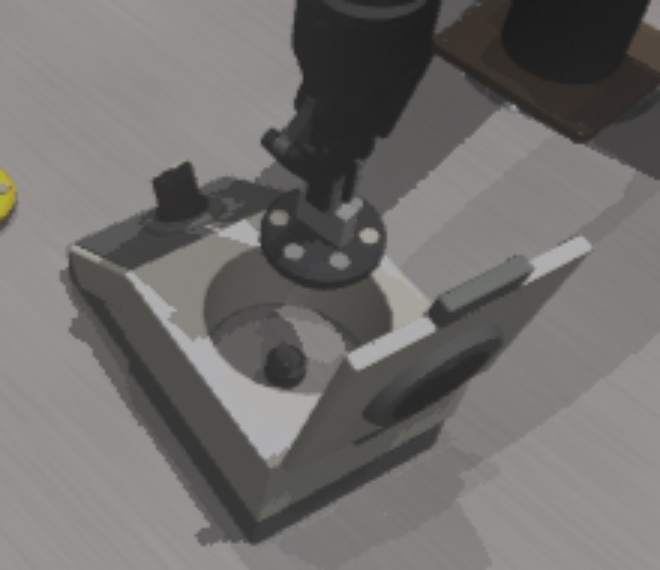

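View pics/top4.png

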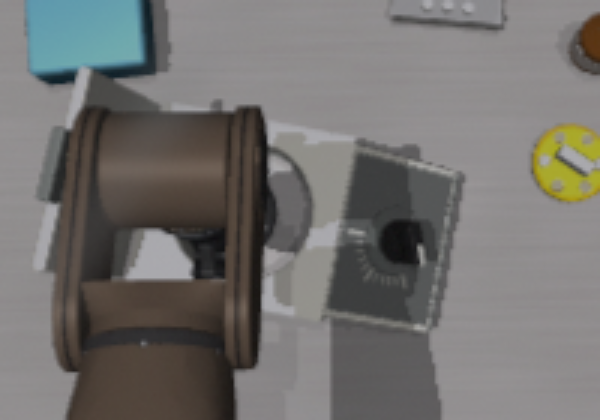

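{"fn": "arm_command", "kwargs": {
  "steps": [
    {"hand": 0,"travel": [0,0.01,0.022],"rotation": [0.048,0,-0.032]},
    {"hand": 0,"travel": [0,0.08,0],"rotation": [0,0,0]},
    {"hand": 0,"travel": [0,0.08,0],"rotation": [0,0,0]},
    {"hand": 0,"travel": [0,0.05,0],"rotation": [0,0,0]},
    {"hand": 0,"travel": [0,0,0],"rotation": [0,0,0]}
  ]
}}

```text
time: 9.07
eef_pos: [0.5373, 0.1074, 0.1871]
tcp_rot: [-0.505, 0.49, -0.496, 0.509]
contact_force: [0.1, -0.1, -3.4]
opening: 0.104
```

```bash
python3 - <<'E'
from plan import *
from m import *
p,Rm=pose();print(p);print(Rm)
rows([((.5347,.1106,.155),down(2))],0,dp=.045)
E
```

```text
[0.5373 0.1074 0.1871]
[[ 0.0285  0.0096  0.9995]
 [-0.9996 -0.003   0.0285]
 [ 0.0033 -0.9999  0.0096]]
1
[{"hand":0,"travel":[-0.011,0.107,-0.009],"rotation":[-0.018,-0.012,0.006]}]
end [0.5348 0.1106 0.1549]
```

{"fn": "arm_command", "kwargs": {
  "steps": [
    {"hand": 0,"travel": [-0.011,0.05,-0.009],"rotation": [-0.018,-0.012,0.006]},
    {"hand": 0,"travel": [0,0.045,0],"rotation": [0,0,0]},
    {"hand": 0,"travel": [0,0,0],"rotation": [0,0,0]}
  ]
}}

```text
time: 9.45
eef_pos: [0.5356, 0.1107, 0.1584]
tcp_rot: [-0.508, 0.49, -0.492, 0.509]
contact_force: [-0.1, -0.5, -3.5]
opening: 0.106
```

```bash
python3 - <<'E'
from plan import *
from m import *
for n in ['scene']:
    im,d=ctrl.read_camera(n); np.savez(f'{n}2.npz',im=im,d=d)
    cv2.imwrite(f'pics/{n}5.png',cv2.resize(im[130:290,230:450],None,fx=3.5,fy=3.5))
p,Rm=pose();print(p);print(Rm)
im,W=load('scene','2')
z=p[2]-.0532
P=W[sel(W,p,.05,z+.015,z+.026)]; print(len(P),cv2.minEnclosingCircle((P[:,:2]*1000).astype(np.float32)), P[:,2].mean()-z)
q=p+Rm[:,1]*.033; print('predicted disc ctr',q)
rows([((.5347,.1106,.14),down(2))],0,dp=.045)
E
```

```text
[0.5361 0.1107 0.1592]
[[ 0.0349  0.0042  0.9994]
 [-0.9994 -0.      0.0349]
 [ 0.0002 -1.      0.0042]]
690 ((536.3953857421875, 111.40743255615234), 42.129371643066406) 0.02098189934111591
predicted disc ctr [0.5362 0.1107 0.1262]
1
[{"hand":0,"travel":[0.0,0.064,-0.005],"rotation":[-0.008,0.0,0.0]}]
end [0.5347 0.1107 0.14  ]
```

View pics/scene5.png

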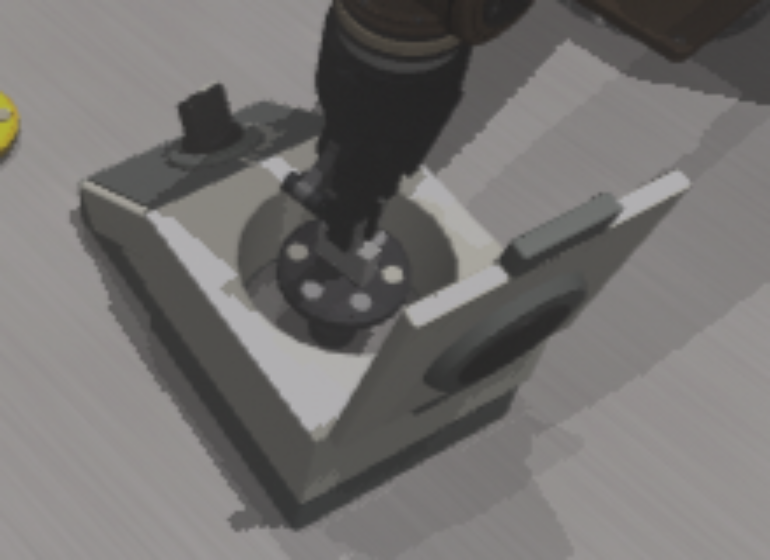

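{"fn": "arm_command", "kwargs": {
  "steps": [
    {"hand": 0,"travel": [-0.001,0.035,-0.005],"rotation": [-0.008,0,0]},
    {"hand": 0,"travel": [0,0.025,0],"rotation": [0,0,0]},
    {"hand": 0,"travel": [0,0.01,0],"rotation": [0,0,0]}
  ]
}}

```text
time: 9.88
eef_pos: [0.5354, 0.1111, 0.138]
tcp_rot: [-0.508, 0.491, -0.492, 0.509]
contact_force: [-0.1, 0.1, -2.9]
opening: 0.105
```

```bash
python3 - <<'E'
from plan import *
p,Rm=pose();print(p);print(Rm)
rows([((.5349,.1110,.13),down(2))],0,dp=.045)
E
```

```text
[0.53542269 0.11107401 0.13798452]
[[ 3.50517469e-02  2.25758675e-03  9.99382949e-01]
 [-9.99385478e-01 -1.22331186e-04  3.50521119e-02]
 [ 2.01388884e-04 -9.99997444e-01  2.25191149e-03]]
1
[{"hand":0,"travel":[0.0,0.027,-0.002],"rotation":[-0.004,0.0,0.0]}]
end [0.5348 0.1111 0.1299]
```

{"fn": "arm_command", "kwargs": {
  "steps": [
    {"hand": 0,"travel": [0,0.02,-0.002],"rotation": [-0.004,0,0]},
    {"hand": 0,"travel": [0,0.015,0],"rotation": [0,0,0]}
  ]
}}

```text
time: 10.12
eef_pos: [0.535, 0.111, 0.127]
tcp_rot: [-0.509, 0.491, -0.491, 0.509]
contact_force: [-0.3, 0.2, -2.7]
opening: 0.105
```

{"fn": "arm_command", "kwargs": {
  "steps": [
    {"hand": 0,"travel": [0,0.015,0],"rotation": [0,0,0]},
    {"hand": 0,"travel": [0,0.01,0],"rotation": [0,0,0]},
    {"hand": 0,"travel": [0,0.004,0],"rotation": [0,0,0]}
  ]
}}

```text
time: 10.5
eef_pos: [0.5364, 0.1113, 0.1214]
tcp_rot: [-0.508, 0.491, -0.492, 0.509]
contact_force: [-3.0, 0.8, 3.5]
opening: 0.106
```

{"fn": "arm_command", "kwargs": {
  "steps": [
    {"hand": 0.6,"travel": [0,0,0],"rotation": [0,0,0]},
    {"hand": 0.6,"travel": [0,0,0],"rotation": [0,0,0]},
    {"hand": 0.6,"travel": [0,0,0],"rotation": [0,0,0]},
    {"hand": 0.6,"travel": [0,-0.06,0],"rotation": [0,0,0]},
    {"hand": 0.6,"travel": [0,-0.12,0],"rotation": [0,0,0]},
    {"hand": 0.6,"travel": [0,-0.15,0],"rotation": [0,0,0]},
    {"hand": 0.4,"travel": [0,-0.15,0],"rotation": [0,0,0]},
    {"hand": 0,"travel": [0,-0.15,0],"rotation": [0,0,0]},
    {"hand": 0,"travel": [0,-0.12,0],"rotation": [0,0,0]},
    {"hand": 0,"travel": [0,0,0],"rotation": [0,0,0]}
  ]
}}

```text
time: 11.75
eef_pos: [0.5364, 0.1112, 0.3633]
tcp_rot: [-0.505, 0.487, -0.495, 0.513]
contact_force: [0.4, 1.2, 0.2]
opening: 0.0
```

```bash
python3 - <<'E'
from plan import *
from m import *
for n in ['scene']:
    im,d=ctrl.read_camera(n); np.savez(f'{n}3.npz',im=im,d=d)
    cv2.imwrite(f'pics/{n}6.png',cv2.resize(im[130:290,230:450],None,fx=3.5,fy=3.5))
p,Rm=pose();print(p);print(Rm)
im,W=load('scene','3')
P=W[sel(W,(.535,.111),.05,.083,.097)]; print(len(P),cv2.minEnclosingCircle((P[:,:2]*1000).astype(np.float32)), np.median(P[:,2]))
P=W[sel(W,(.535,.111),.05,.114,.125)]; print(len(P),rect(P),P[:,2].mean())
# lid geometry
a=np.radians(79.1); xc=np.array([np.cos(a),np.sin(a),0]); yc=np.array([-xc[1],xc[0],0]); o=np.array([.5347,.1112,0])
for n,k in [('scene','3'),('top','0')]:
    im,W=load(n,k); Q=np.stack([(W-o)@xc,(W-o)@yc,W[...,2]],-1)
    m=(Q[...,0]>.095)&(Q[...,0]<.2)&(abs(Q[...,1])<.083)&(Q[...,2]>.14)&(Q[...,2]<.34)
    q=Q[m]; print(n,m.sum(),q.min(0),q.max(0))
    ang=np.degrees(np.arctan2(q[:,2]-.13,-(q[:,0]-.095))); 
    # line fit with RANSAC-lite
    for lo,hi in [(-.08,.08)]:
        f=np.polyfit(q[:,2],q[:,0],1); print('x=%.3f z+%.3f'%tuple(f), np.percentile(ang,[1,10,50,90,99]))
    t=q[q[:,2]>.285]; print('top edge',t[t[:,2].argmax()],np.median(t,0))
E
```

```text
[0.5358 0.1111 0.361 ]
[[ 0.035   0.0124  0.9993]
 [-0.9994  0.0001  0.035 ]
 [ 0.0003 -0.9999  0.0124]]
660 ((535.856689453125, 111.29936218261719), 41.847198486328125) 0.090197425183411
112 (array([0.5359, 0.1124]), (38.92905807495117, 14.630460739135742), 93.76252841949463) 0.11912344167452336
scene 2301 [ 0.1087 -0.0829  0.1401] [0.1383 0.083  0.318 ]
x=0.095 z+0.105 [ 99.7369 101.1173 104.6047 114.3952 131.4941]
top edge [ 0.129  -0.0228  0.318 ] [ 0.1327 -0.0105  0.2976]
top 1981 [ 0.095  -0.083   0.1402] [0.1358 0.0829 0.3185]
x=0.186 z+0.068 [ 92.3209  97.0897  98.757  100.1213 102.3344]
top edge [0.132  0.0205 0.3185] [0.1238 0.002  0.2971]
```

View pics/scene6.png

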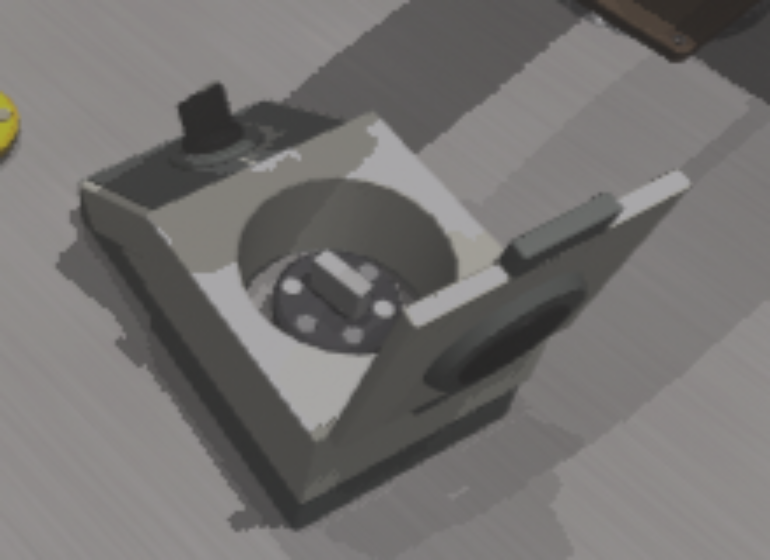

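```bash
cat >> plan.py <<'E'
a_=np.radians(79.1); xc=np.array([np.cos(a_),np.sin(a_),0]); yc=np.array([-xc[1],xc[0],0]); o=np.array([.5347,.1112,0])
def C(x,y,z): return o+xc*x+yc*y+np.array([0,0,z])
def inC(p): return np.array([(p-o)@xc,(p-o)@yc,p[2]])
E
python3 - <<'E'
from plan import *
print(C(.185,0,.4))
rows([(C(.03,0,.405),down(-8)),(C(.185,0,.40),down(-10.9)),(C(.185,0,.317),down(-10.9))],0)
E
```

```text
[0.56968266 0.29286236 0.4       ]
8
[{"hand":0,"travel":[-0.049,-0.073,0.01],"rotation":[-0.012,0.167,-0.001]},{"hand":0,"travel":[-0.049,-0.074,0.006],"rotation":[-0.012,0.167,-0.001]},{"hand":0,"travel":[-0.129,0.004,0.006],"rotation":[0.0,0.024,0.0]},{"hand":0,"travel":[-0.129,0.004,0.005],"rotation":[0.0,0.024,0.0]},{"hand":0,"travel":[-0.129,0.004,0.003],"rotation":[0.0,0.024,0.0]},{"hand":0,"travel":[-0.13,0.005,0.002],"rotation":[0.0,0.024,0.001]},{"hand":0,"travel":[0.0,0.138,0.0],"rotation":[0.0,0.0,0.0]},{"hand":0,"travel":[0.0,0.139,0.0],"rotation":[0.0,0.0,0.0]}]
end [0.5697 0.2929 0.3169]
```

{"fn": "arm_command", "kwargs": {
  "steps": [
    {"hand": 0,"travel": [0,-0.09,0.01],"rotation": [-0.012,0.167,0]},
    {"hand": 0,"travel": [-0.05,-0.08,0.006],"rotation": [-0.012,0.167,0]},
    {"hand": 0,"travel": [-0.13,0,0.006],"rotation": [0,0.024,0]},
    {"hand": 0,"travel": [-0.13,0,0.005],"rotation": [0,0.024,0]},
    {"hand": 0,"travel": [-0.13,0,0.003],"rotation": [0,0.024,0]},
    {"hand": 0,"travel": [-0.13,0,0.002],"rotation": [0,0.024,0]},
    {"hand": 0,"travel": [-0.04,0,0],"rotation": [0,0,0]},
    {"hand": 0,"travel": [0,0,0],"rotation": [0,0,0]}
  ]
}}

```text
time: 12.8
eef_pos: [0.5711, 0.2941, 0.3982]
tcp_rot: [-0.455, 0.551, -0.544, 0.44]
contact_force: [0.6, -0.6, -0.7]
opening: -0.004
```

```bash
python3 - <<'E'
from plan import *
p,Rm=pose(); print(inC(p)); print(Rm)
rows([(C(.185,0,.317),down(-10.9))],0)
E
```

```text
[ 0.18648304 -0.00113659  0.39824009]
[[-0.19886703 -0.02373101  0.97973912]
 [-0.97997921 -0.00500356 -0.19903696]
 [ 0.00962553 -0.99970586 -0.02226085]]
2
[{"hand":0,"travel":[0.001,0.135,0.001],"rotation":[0.021,-0.01,0.009]},{"hand":0,"travel":[0.002,0.136,0.0],"rotation":[0.022,-0.009,0.009]}]
end [0.5697 0.2929 0.317 ]
```

Now down behind the lid, then forward to contact.

{"fn": "arm_command", "kwargs": {
  "steps": [
    {"hand": 0,"travel": [0,0.13,0],"rotation": [0.02,-0.01,0.01]},
    {"hand": 0,"travel": [0,0.13,0],"rotation": [0.02,-0.01,0.01]},
    {"hand": 0,"travel": [0,0.01,0],"rotation": [0,0,0]},
    {"hand": 0,"travel": [0.06,0,0],"rotation": [0,0,0]},
    {"hand": 0,"travel": [0.06,0,0],"rotation": [0,0,0]},
    {"hand": 0,"travel": [0.04,0,0],"rotation": [0,0,0]},
    {"hand": 0,"travel": [0.04,0,0],"rotation": [0,0,0]}
  ]
}}

```text
time: 13.68
eef_pos: [0.5593, 0.2258, 0.3219]
tcp_rot: [0.447, -0.545, 0.548, -0.451]
contact_force: [0.1, 0.1, -0.1]
opening: -0.0
```

```bash
python3 - <<'E'
from plan import *
p,Rm=pose(); print(inC(p)); print(Rm)
im,d=ctrl.read_camera('scene'); np.savez('scene4.npz',im=im,d=d)
cv2.imwrite('pics/scene7.png',cv2.resize(im[90:290,230:500],None,fx=2.9,fy=2.9))
E
```

```text
[ 0.11718272 -0.00251547  0.32185122]
[[-1.93234399e-01  7.97989252e-03  9.81120170e-01]
 [-9.81150554e-01  4.81217555e-04 -1.93244297e-01]
 [-2.01420097e-03 -9.99968044e-01  7.73648818e-03]]
```

View pics/scene7.png

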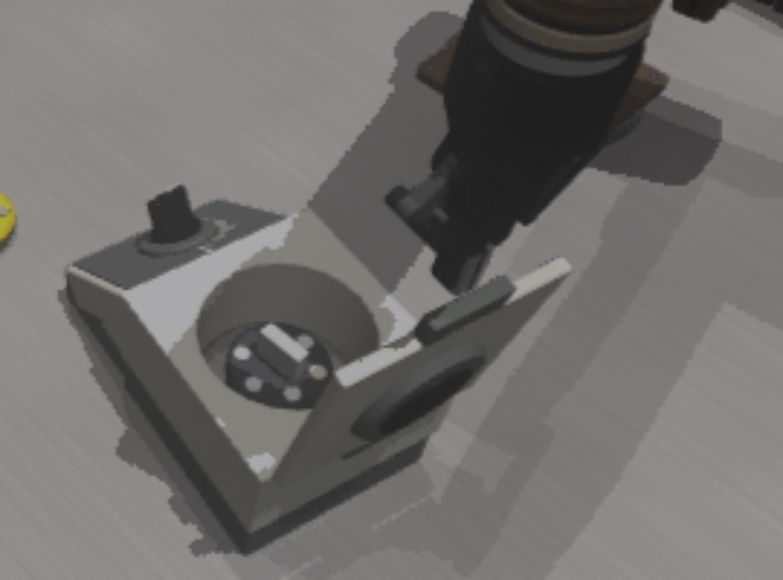

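```bash
python3 - <<'E'
from plan import *
p,Rm=pose(); print(inC(p),ctrl.get_state()['contact_force'])
tip=p+Rm[:,1]*.025
for nm,X in [('tip',tip),('tcp',p),('tab outer end',C(.136,0,.317)),('tab inner end',C(.124,0,.317))]:
    q=proj('scene',X); print(nm,q,(q-[230,90])*2.9)
W=cloud('scene',np.load('scene4.npz')['d'])
d=np.load('scene4.npz')['d']
for u,v in [(385,185),(387,180),(390,196),(383,190),(395,190)]:
    print(u,v,inC(W[v,u]))
im,d=ctrl.read_camera('top'); 
cv2.imwrite('pics/top7.png',cv2.resize(im[150:290,100:300],None,fx=4,fy=4))
E
```

```text
[ 0.11603653 -0.00271964  0.32199277] [-0.10233633 -0.45076489  0.3281046 ]
tip [381.17442578 194.56139141] [438.40583477 303.22803509]
tcp [384.97740724 185.090009  ] [449.43448099 275.7610261 ]
tab outer end [393.84903163 194.75405884] [475.16219174 303.78677062]
tab inner end [388.80092758 189.67845007] [460.52268997 289.0675052 ]
385 185 [ 0.12494334 -0.01613429  0.33999888]
387 180 [ 0.12487816 -0.0159717   0.35201144]
390 196 [nan nan nan]
383 190 [-0.03397957  0.22250779  0.00210785]
395 190 [0.12921649 0.00865496 0.31639301]
```

View pics/top7.png

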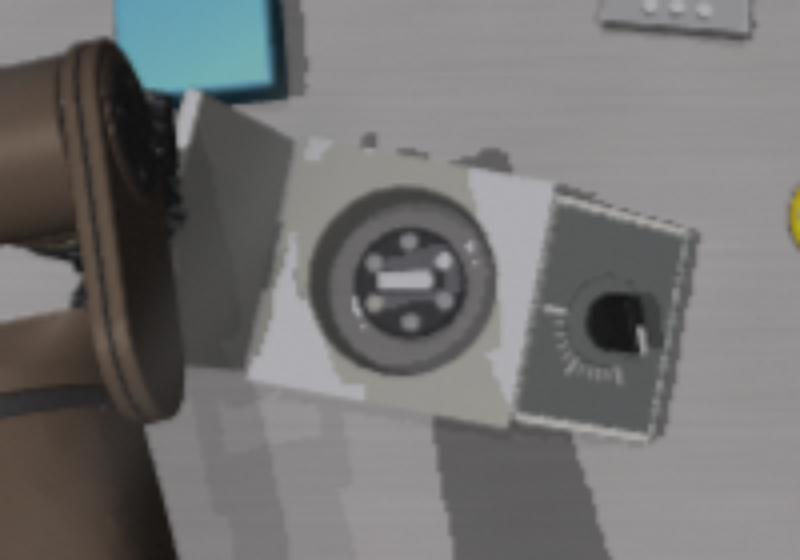

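```bash
python3 - <<'E'
from plan import *
W=cloud('scene',np.load('scene4.npz')['d']); im=np.load('scene4.npz')['im']
for v in range(176,200,2):
    print(v,[(' '.join('%4d'%(c*1000) for c in inC(W[v,u]))) if np.isfinite(W[v,u,0]) else '-' for u in range(374,402,4)])
E
```

```text
176 [' -85  235    0', ' -80  245    0', ' 130  -39  381', ' 130  -30  375', ' 126  -14  362', ' 131  -12  366', ' 129    0  356']
178 [' -78  229    1', ' -74  240    0', ' 129  -37  374', ' 131  -30  372', ' 125  -11  354', ' 129   -7  356', ' 130    1  351']
180 [' -72  224    2', ' -68  234    0', ' 116  -16  343', ' 122  -15  349', ' 125   -8  348', ' 129   -4  349', ' 125   10  336']
182 [' -68  221    0', ' -63  231   -1', ' 117  -15  338', ' 124  -15  346', ' 126   -8  343', ' 129   -3  345', ' -36  278    0']
184 [' -61  214    3', ' -57  225    0', ' 117  -13  332', ' 125  -15  343', ' 127   -8  340', ' 129   -1  337', ' -30  272    0']
186 [' -57  212    0', ' -51  220    1', ' 119  -15  331', ' 126  -14  338', ' 128   -8  336', ' 128    1  330', ' -26  269   -2']
188 [' -52  207    0', ' -47  218   -1', ' -41  226    0', ' 125  -11  330', ' 129   -7  331', ' 129    3  324', ' 128   15  316']
190 [' -47  204   -1', ' -41  212    0', ' -36  222    0', ' 125   -8  322', ' 129   -5  325', ' 128    7  316', ' 131   13  316']
192 [' -40  197    1', ' -36  208   -1', ' -30  217    0', ' -27  228   -2', ' 127    0  315', ' 131    3  317', ' 134   10  316']
194 [' -36  194    0', ' -30  203    0', ' -25  212    0', ' 128   -9  316', ' 130   -2  314', ' 133    3  313', ' 136    9  314']
196 [' -31  190    0', ' -27  201   -3', ' 127  -17  315', ' 131  -12  316', '-', ' 136    0  314', ' 136   12  306']
198 [' -25  184    2', ' 128  -25  316', ' 130  -19  314', ' 133  -13  314', ' 136   -7  314', ' 136    4  305', ' 134   18  293']
```

{"fn": "arm_command", "kwargs": {
  "steps": [
    {"hand": 0,"travel": [0,-0.1,0],"rotation": [-0.01,0,0.01]},
    {"hand": 0,"travel": [-0.06,-0.06,0.01],"rotation": [0,0,0]},
    {"hand": 0,"travel": [-0.1,0,0],"rotation": [0,0,0]},
    {"hand": 0,"travel": [-0.07,0,0],"rotation": [0,0,0]},
    {"hand": 0,"travel": [0,0.08,0],"rotation": [0,0,0]},
    {"hand": 0,"travel": [0,0.12,0],"rotation": [0,0,0]},
    {"hand": 0,"travel": [0,0.06,0],"rotation": [0,0,0]},
    {"hand": 0,"travel": [0,0,0],"rotation": [0,0,0]}
  ]
}}

```text
time: 14.78
eef_pos: [0.5766, 0.2975, 0.2923]
tcp_rot: [-0.446, 0.547, -0.545, 0.452]
contact_force: [-0.2, 0.7, -0.5]
opening: -0.004
```

```bash
python3 - <<'E'
from plan import *
im,d=ctrl.read_camera('scene'); np.savez('scene5.npz',im=im,d=d)
cv2.imwrite('pics/scene8.png',cv2.resize(im[90:290,280:500],None,fx=3.5,fy=2.9))
p,Rm=pose(); print(inC(p)); print(Rm)
q=proj('scene',p+Rm[:,1]*.025); print('tip',(q-[280,90])*[3.5,2.9]); q=proj('scene',p);print('tcp',(q-[280,90])*[3.5,2.9])
W=cloud('scene',d); Q=np.stack([(W-o)@xc,(W-o)@yc,W[...,2]],-1)
pc=inC(p); m=(abs(Q[...,0]-pc[0])<.03)&(abs(Q[...,1]-pc[1])<.03)&(Q[...,2]>.2)&(Q[...,2]<pc[2]+.05)
q=Q[m]; print(len(q), np.sort(q[:,2])[:10]-pc[2]); b=q[q[:,2]<pc[2]]; print(b.min(0),b.max(0))
E
```

```text
[ 0.19100332 -0.00626755  0.29339947]
[[-0.19269391  0.00637494  0.98123821]
 [-0.98120902  0.00883235 -0.19274557]
 [-0.00989538 -0.99994067  0.00455321]]
tip [441.17310443 429.00822538]
tcp [457.2795907  404.58353872]
260 [-0.0040485  -0.00207827 -0.00132784 -0.00118578 -0.00066436 -0.0003857
  0.00081827  0.00100931  0.00180839  0.00258635]
[ 0.19679315 -0.01269205  0.28935097] [ 0.20246575 -0.00569487  0.29301377]
```

View pics/scene8.png

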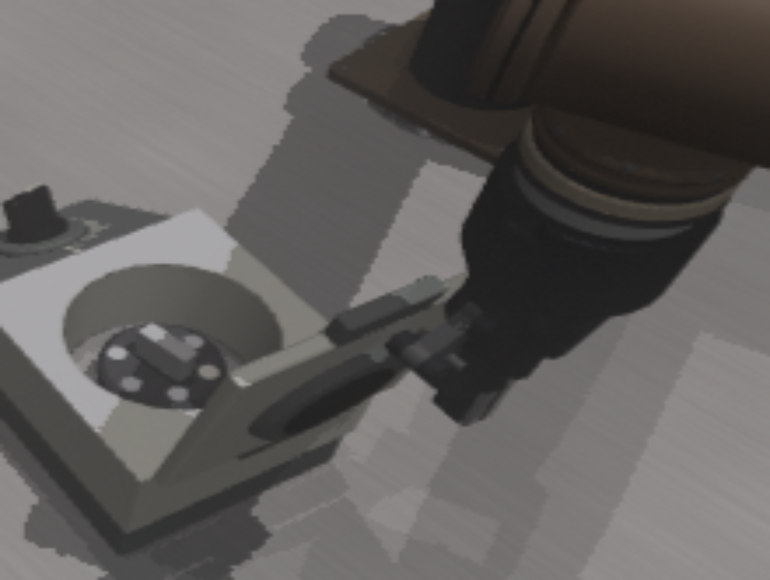

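```bash
python3 - <<'E'
from plan import *
p,Rm=pose(); pc=inC(p)
def tgt(th,r=.175,push=.004):
    t=np.radians(th); return C(.095-r*np.cos(t)+(.012-push)*np.sin(t)+.011, 0, .13+r*np.sin(t)+(.012-push)*np.cos(t)+.005)
for th in range(100,-1,-10): print(th, inC(tgt(th)).round(3))
wps=[(C(.15,0,.296),down(-10.9))]+[(tgt(th),down(-10.9)) for th in (85,70,60,50,)]
rows(wps,0,dp=.03)
E
```

```text
100 [ 0.144 -0.     0.306]
90 [0.114 0.    0.31 ]
80 [ 0.083 -0.     0.309]
70 [ 0.054 -0.     0.302]
60 [ 0.025 -0.     0.291]
50 [-0.     0.     0.274]
40 [-0.023  0.     0.254]
30 [-0.042  0.     0.229]
20 [-0.056 -0.     0.202]
10 [-0.065  0.     0.173]
0 [-0.069 -0.     0.143]
10
[{"hand":0,"travel":[0.068,-0.005,-0.01],"rotation":[-0.004,-0.004,-0.009]},{"hand":0,"travel":[0.069,-0.005,-0.01],"rotation":[-0.005,-0.003,-0.01]},{"hand":0,"travel":[0.085,-0.023,0.0],"rotation":[0.0,0.0,0.0]},{"hand":0,"travel":[0.086,-0.024,0.0],"rotation":[0.0,0.0,0.0]},{"hand":0,"travel":[0.075,0.013,0.0],"rotation":[0.0,0.0,0.0]},{"hand":0,"travel":[0.075,0.014,0.0],"rotation":[0.0,0.0,0.0]},{"hand":0,"travel":[0.047,0.019,0.0],"rotation":[0.0,0.0,0.0]},{"hand":0,"travel":[0.047,0.019,0.0],"rotation":[0.0,0.0,0.0]},{"hand":0,"travel":[0.043,0.027,0.0],"rotation":[0.0,0.0,0.0]},{"hand":0,"travel":[0.043,0.028,0.0],"rotation":[0.0,0.0,0.0]}]
end [0.5348 0.1108 0.2742]
```

{"fn": "arm_command", "kwargs": {
  "steps": [
    {"hand": 0,"travel": [0.06,0,-0.02],"rotation": [-0.009,-0.007,-0.018]},
    {"hand": 0,"travel": [0.06,0,0],"rotation": [0,0,0]},
    {"hand": 0,"travel": [0.06,0,0],"rotation": [0,0,0]},
    {"hand": 0,"travel": [0.06,0,0],"rotation": [0,0,0]}
  ]
}}

```text
time: 15.32
eef_pos: [0.5579, 0.225, 0.299]
tcp_rot: [0.447, -0.544, 0.546, -0.454]
contact_force: [-0.3, 1.6, 0.6]
opening: 0.0
```

```bash
python3 - <<'E'
from plan import *
im,d=ctrl.read_camera('scene'); np.savez('scene6.npz',im=im,d=d)
cv2.imwrite('pics/scene9.png',cv2.resize(im[90:290,280:500],None,fx=3.5,fy=2.9))
p,Rm=pose(); print(inC(p),ctrl.get_state()['contact_force']); print(Rm)
E
```

```text
[ 0.11415579 -0.00157971  0.29900819] [ 1.64900876 -0.20661453  0.12099067]
[[-0.18957494  0.00841077  0.98183023]
 [-0.98186108  0.00162247 -0.1895948 ]
 [-0.00318763 -0.99996331  0.00795063]]
```

View pics/scene9.png

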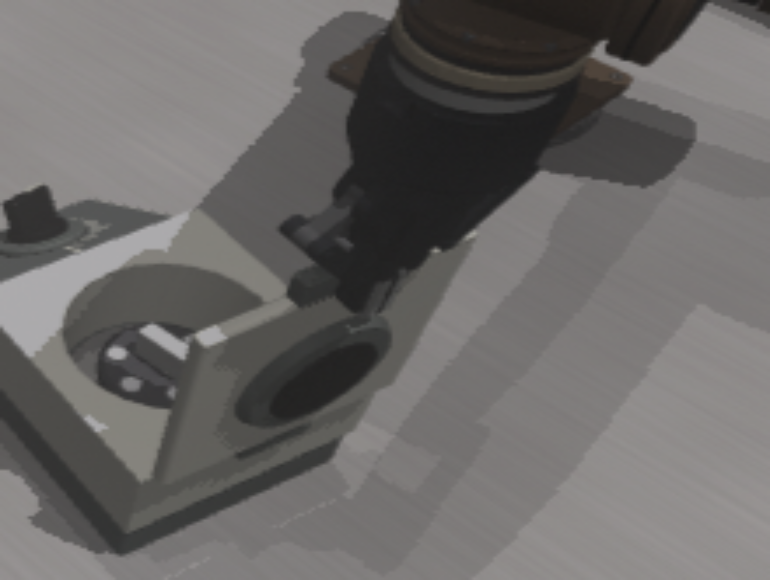

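{"fn": "arm_command", "kwargs": {
  "steps": [
    {"hand": 0,"travel": [0.07,-0.005,0],"rotation": [0,0,-0.01]},
    {"hand": 0,"travel": [0.07,0,0],"rotation": [0,0,0]},
    {"hand": 0,"travel": [0.07,0.01,0],"rotation": [0,0,0]},
    {"hand": 0,"travel": [0.06,0.02,0],"rotation": [0,0,0]},
    {"hand": 0,"travel": [0.05,0.02,0],"rotation": [0,0,0]}
  ]
}}

```text
time: 16.0
eef_pos: [0.538, 0.1222, 0.2843]
tcp_rot: [0.449, -0.543, 0.548, -0.451]
contact_force: [-0.8, 1.0, 0.8]
opening: -0.0
```

```bash
python3 - <<'E'
from plan import *
im,d=ctrl.read_camera('scene'); np.savez('scene6.npz',im=im,d=d)
cv2.imwrite('pics/scene10.png',cv2.resize(im[90:290,240:460],None,fx=3.5,fy=2.9))
p,Rm=pose(); print(inC(p),ctrl.get_state()['contact_force']); print(Rm)
E
```

```text
[ 0.00979251 -0.00091585  0.28321909] [ 0.31368676  0.08983713 -1.11935005]
[[-0.19121211  0.00452496  0.98153831]
 [-0.98153881 -0.00537996 -0.1911874 ]
 [ 0.00441552 -0.99997529  0.00547014]]
```

View pics/scene10.png

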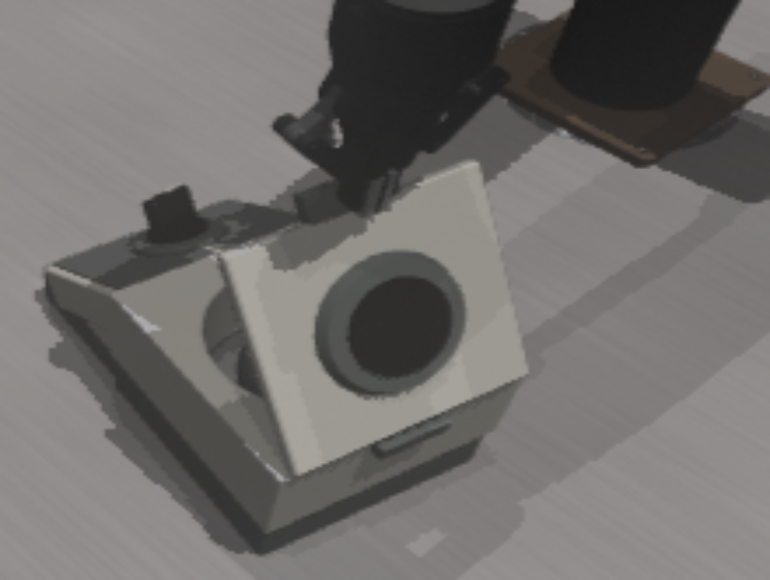

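{"fn": "arm_command", "kwargs": {
  "steps": [
    {"hand": 0,"travel": [0.05,0.03,0],"rotation": [0,0,0]},
    {"hand": 0,"travel": [0.045,0.04,0],"rotation": [0,0,0]},
    {"hand": 0,"travel": [0.04,0.045,0],"rotation": [0,0,0]},
    {"hand": 0,"travel": [0.035,0.05,0],"rotation": [0,0,0]},
    {"hand": 0,"travel": [0.03,0.055,0],"rotation": [0,0,0]},
    {"hand": 0,"travel": [0.025,0.06,0],"rotation": [0,0,0]},
    {"hand": 0,"travel": [0.02,0.06,0],"rotation": [0,0,0]}
  ]
}}

```text
time: 16.92
eef_pos: [0.5233, 0.0422, 0.1755]
tcp_rot: [0.45, -0.542, 0.549, -0.45]
contact_force: [1.3, 0.1, 0.3]
opening: 0.0
```

```bash
python3 - <<'E'
from plan import *
im,d=ctrl.read_camera('scene'); np.savez('scene6.npz',im=im,d=d)
cv2.imwrite('pics/scene11.png',cv2.resize(im[90:290,240:460],None,fx=3.5,fy=2.9))
p,Rm=pose(); print(inC(p),ctrl.get_state()['contact_force']); print(Rm)
E
```

```text
[-7.06766097e-02 -3.67479119e-05  1.72269074e-01] [-1.37563824 -0.80765456 -1.09568293]
[[-1.90806718e-01  2.87120204e-04  9.81627584e-01]
 [-9.81600711e-01 -7.46101818e-03 -1.90799312e-01]
 [ 7.26915891e-03 -9.99972125e-01  1.70544978e-03]]
```

View pics/scene11.png

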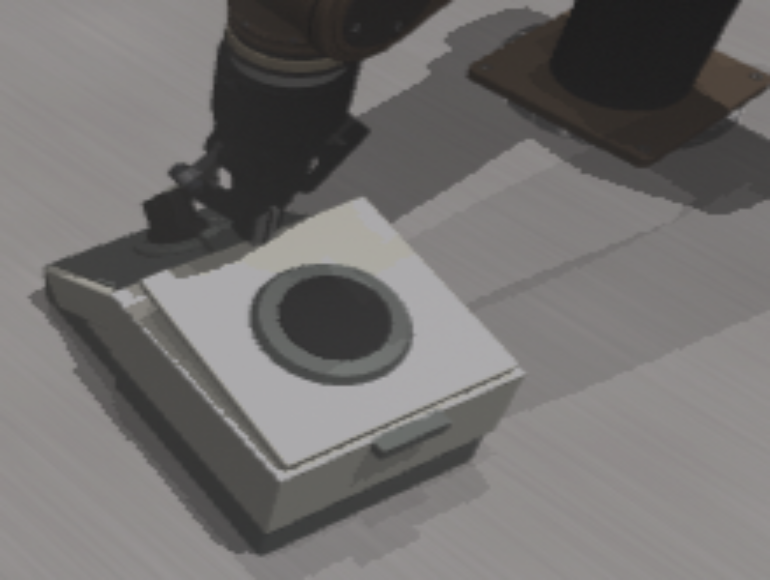

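{"fn": "arm_command", "kwargs": {
  "steps": [
    {"hand": 0,"travel": [0,0.05,0],"rotation": [0,0,0]},
    {"hand": 0,"travel": [0,0.04,0],"rotation": [0,0,0]}
  ]
}}

```text
time: 17.23
eef_pos: [0.5215, 0.0413, 0.1437]
tcp_rot: [0.451, -0.543, 0.548, -0.448]
contact_force: [-3.1, -0.9, 23.5]
opening: -0.001
```

{"fn": "arm_command", "kwargs": {
  "steps": [
    {"hand": 0,"travel": [0,0.02,0],"rotation": [0,0,0]}
  ]
}}

```text
time: 17.35
eef_pos: [0.522, 0.0413, 0.1434]
tcp_rot: [0.453, -0.544, 0.547, -0.447]
contact_force: [-21.6, 0.4, 49.3]
opening: -0.003
```

{"fn": "arm_command", "kwargs": {
  "steps": [
    {"hand": 0,"travel": [0,-0.05,0],"rotation": [0,0,0]},
    {"hand": 0.5,"travel": [0,-0.15,0],"rotation": [0,0,0]},
    {"hand": 0.5,"travel": [0,-0.15,0],"rotation": [0,0,0]},
    {"hand": 0.5,"travel": [0,-0.1,0],"rotation": [0,0,0]},
    {"hand": 0.5,"travel": [0,0,0],"rotation": [0,0,0]}
  ]
}}

```text
time: 17.98
eef_pos: [0.5232, 0.044, 0.282]
tcp_rot: [0.453, -0.543, 0.547, -0.449]
contact_force: [0.3, -0.2, 1.0]
opening: 0.501
```

```bash
python3 - <<'E'
from plan import *
im,d=ctrl.read_camera('scene'); np.savez('scene7.npz',im=im,d=d)
cv2.imwrite('pics/scene12.png',cv2.resize(im[60:290,220:460],None,fx=3.2,fy=2.6))
p,Rm=pose(); print(p,inC(p),ctrl.get_state()['contact_force']); print(Rm, ctrl.get_state()['qpos'])
W=cloud('scene',d); Q=np.stack([(W-o)@xc,(W-o)@yc,W[...,2]],-1)
for x in np.arange(-.09,.1,.02):
    m=(abs(Q[...,0]-x)<.008)&(abs(Q[...,1]-.07)<.012)&(Q[...,2]<.2); print(round(x,2),np.nanmedian(Q[m][:,2]),m.sum())
# finger tip
pc=inC(p); m=(abs(Q[...,0]-pc[0])<.05)&(abs(Q[...,1]-pc[1])<.07)&(Q[...,2]>.2)&(Q[...,2]<pc[2]+.03); print(np.sort(Q[m][:,2])[:20]-pc[2])
E
```

```text
[0.52222754 0.04408347 0.27998466] [-0.06826414 -0.00044399  0.27998466] [ 0.35926242 -0.00342499  0.00869673]
[[-0.18736377 -0.0049013   0.98227837]
 [-0.98225745 -0.00728071 -0.18739611]
 [ 0.00807017 -0.99996148 -0.0034502 ]] [-0.10579208 -0.08125766  1.88927717 -0.0079733   1.33768551  0.08456358]
-0.09 0.1302376362031476 44
-0.07 0.14216314903396476 39
-0.05 0.14191679733852425 58
-0.03 0.14224276716733986 61
-0.01 0.14186225563532717 56
0.01 0.14216965764125356 59
0.03 0.14236507382261965 64
0.05 0.14227234281355505 67
0.07 0.1425363248522607 68
0.09 0.09528353355552077 284
[0.00112911 0.00115378 0.00234047 0.00236832 0.00298119 0.00305582
 0.00323295 0.00339207 0.0035204  0.00422401 0.00456656 0.00474418
 0.0049754  0.00499461 0.00510725 0.00529707 0.0061626  0.00634162
 0.00647084 0.00658089]
```

View pics/scene12.png

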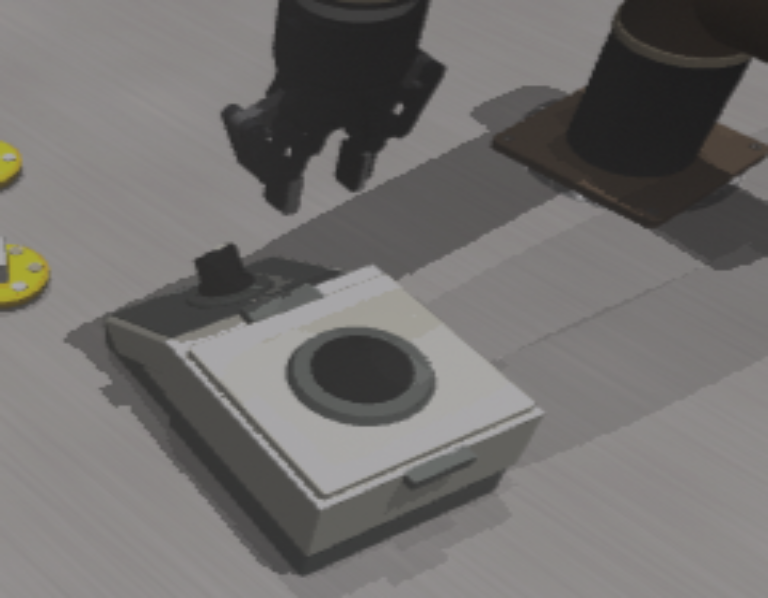

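```bash
python3 - <<'E'
from plan import *
z=np.load('scene2.npz'); im=z['im'];W=cloud('scene',z['d']); p=np.array([.5361,.1107,.1592])
# column listing near TCP
q=proj('scene',p); print(q)
u0,v0=q.round().astype(int)
for v in range(v0-14,v0+16,2):
    print(v,[(' '.join('%4d'%(c*1000) for c in (W[v,u]-p))+' %3d'%im[v,u].mean()) if np.isfinite(W[v,u,0]) else '-' for u in range(u0-10,u0+12,3)])
cv2.imwrite('pics/z.png',cv2.resize(im[v0-40:v0+40,u0-50:u0+50],None,fx=7,fy=7,interpolation=cv2.INTER_NEAREST))
E
```

```text
[329.75910352 196.34485417]
182 ['  51    6   94  72', '  44    8   91  47', '  15   -5   55  40', '  17    3   64  39', '-', '  18   16   77  39', '  12   19   75  40', '  -8   12   52  39']
184 ['  53    8   93  52', '  45    9   86  56', '  15   -4   49  41', '   9   -1   47  40', '  18   11   66  40', '  17   16   70  39', '   9   18   65  39', ' -10   12   44  40']
186 ['  56   11   92  59', '  52   15   92  45', '  42   14   83  44', '  13    1   47  41', '  17   11   59  38', '  16   17   65  39', '  -9    7   34  54', ' -11   13   38  56']
188 ['  60   15   92  47', '  50   14   84  40', '  40   14   76  40', '  19    7   51  41', '  19   13   56  39', '   8   13   48  39', '  -5   11   34  43', ' -66  -19  -44  82']
190 ['  59   15   86  42', '  50   15   78  39', '  39   14   69  40', '  20    8   47  40', '  17   13   49  39', '   7   13   41  39', '  -5   12   29  48', '-']
192 [' -39  -55  -71  61', '  48   15   70  40', '  38   14   61  40', '  27   14   52  40', '  16   14   42  40', '   4   13   31  43', '  -8   11   18  68', ' -67  -16  -57  81']
194 ['  -9  -32  -31
[... 908 characters left out ...]
8', '   7   -7  -29  60', '   7    0  -21  70', '   7    7  -13  70', '   6   13   -7  70', '   3   19   -3 100', ' -18   12  -31  69', ' -23   17  -30  66']
206 ['  14   -9  -32  50', '   8   -5  -33  48', '   6    0  -28  63', '   5    7  -21  70', '   5   14  -15  69', '   3   20  -10  85', ' -15   15  -32  67', ' -19   20  -30 163']
208 ['  18   -5  -31  48', '  12   -2  -33  48', '   9    3  -30  47', '   6    9  -26  69', '   5   15  -21  70', '   1   20  -20  84', ' -10   20  -30  74', ' -14   24  -29 163']
210 ['  21   -2  -33  67', '  17    1  -32  66', '  12    6  -32  66', '   9   11  -29  65', '   5   16  -27  69', '  -1   19  -30  73', '  -6   23  -31  66', ' -10   28  -28 142']
```

View pics/z.png

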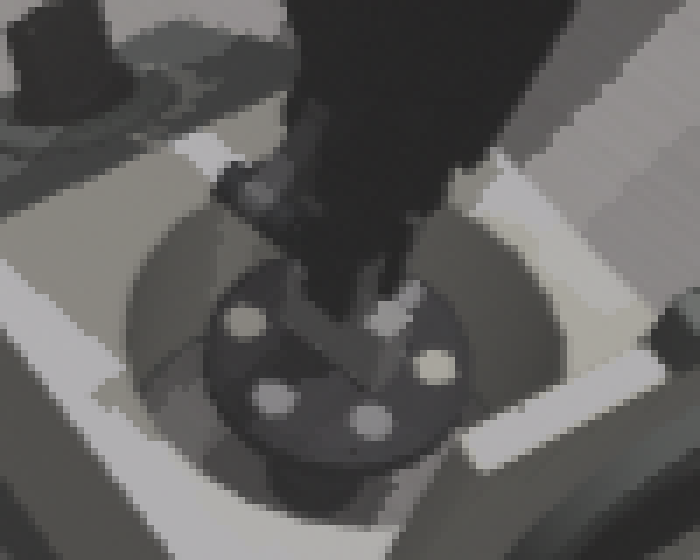

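```bash
cat > kin.py <<'E'
from plan import *
from scipy.optimize import least_squares
D=[([1.138,.2867,1.578,0,1.279,-.15],[.188,.648,.2325],[0.701,-0.1,0.099,-0.699]),
([-.03767,-.20059,1.76626,.00016,1.56763,-.26633],[.48984,.08255,.40946],[-0.552,0.437,-0.442,0.556]),
([-.72148,.0613,2.03645,.01376,1.02299,-.07802],[.45658,-.26339,.12952],[0.307,-0.628,0.639,-0.321]),
([-.69757,.17673,2.07297,-.00154,.88492,-.06963],[.45720,-.25193,.05357],[.32086719,-.62738389,.6322501,-.32201478]),
([.0118,-.0151,1.8779,.0165,1.3067,-.028],[.5275,.1111,.2515],[0.512,-0.502,0.48,-0.506]),
([-.10579,-.08126,1.88928,-.00797,1.33769,.08456],[.52223,.04408,.27998],None)]
Ry=lambda a:R.from_euler('y',a).as_matrix(); Rz=lambda a:R.from_euler('z',a).as_matrix()
def fk(q,P,s4,s6):
    h,off,L2,L3,e,Lt,r0=P
    A=Rz(q[0]); B=A@Ry(q[1]); Cc=B@Ry(q[2]); # z axis = link dir
    p=np.array([0,0,h])+A@[r0,off,0]+B@[0,0,L2]+Cc@[e,0,L3]
    E=Cc@Rz(s4*q[3])@Ry(q[4]); p=p+E@[0,0,Lt]
    Rm=E@Rz(s6*q[5])
    # tool: y=link z ; z(jaw)= ? at q6=0 jaw = forward
    return p,Rm
def tool(Rm): # model->tool axes: tool y = model z ; at down pose model x(after Ry(pi)) = -forward ; jaw=forward=-model x
    return np.stack([np.cross(Rm[:,2],-Rm[:,0]),Rm[:,2],-Rm[:,0]],1)
def fit(s4,s6):
    def f(P): return np.concatenate([fk(q,P,s4,s6)[0]-p for q,p,_ in D])
    return least_squares(f,[.3,.1,.4,.4,0,.25,0],x_scale=.1)
E
python3 - <<'E'
from kin import *
np.set_printoptions(precision=4,suppress=True)
for s4 in (1,-1):
  for s6 in (1,-1):
    r=fit(s4,s6); err=[]
    for q,p,o_ in D:
        if o_ is None: continue
        T=tool(fk(q,r.x,s4,s6)[1]); M=R.from_quat(o_).as_matrix()
        err.append(np.degrees(R.from_matrix(T.T@M).magnitude()))
    print(s4,s6,r.x,np.abs(r.fun).max(),np.array(err))
E
```

```text
1 1 [ 0.24    0.1009  0.444   0.5727  0.0211  0.2475 -0.    ] 0.00016912361314244673 [0.0695 0.0652 0.0696 0.0004 0.0437]
1 -1 [ 0.24    0.1009  0.444   0.5727  0.0211  0.2475 -0.    ] 0.00016912361314244673 [17.2119 30.5665  8.9432  7.9787  3.25  ]
-1 1 [0.1183 0.1021 0.4419 0.5712 0.0181 0.1269 0.0006] 0.004731102107128168 [0.0695 0.071  1.6098 0.1764 1.8744]
-1 -1 [0.1183 0.1021 0.4419 0.5712 0.0181 0.1269 0.0006] 0.004731102107128168 [17.2119 30.5664  8.2382  8.0916  3.3026]
```

```bash
cat >> kin.py <<'E'
PAR=[0.24,0.1009,0.444,0.5727,0.0211,0.2475,0.]
LO=np.array([-2.77,-.9,.21,-1.53,.24,-2.84]);HI=np.array([2.77,2.22,2.48,4.67,2.81,2.84])
def ik(p,T,q0):
    def f(q):
        a,b=fk(q,PAR,1,1); return np.concatenate([(a-p)*5,R.from_matrix(tool(b).T@T).as_rotvec()])
    r=least_squares(f,np.clip(q0,LO+1e-3,HI-1e-3),bounds=(LO,HI)); return r.x,np.abs(r.fun).max()
th_=np.radians(35); N=-xc*np.sin(th_)+np.array([0,0,np.cos(th_)]); UP=xc*np.cos(th_)+np.array([0,0,np.sin(th_)]); RT=np.cross(UP,N)
GRIP=np.array([.5018,-.055,.118])
def knobR(phi_deg,flip=0):
    """tool rotation with jaw across the bar at timer angle phi"""
    c=np.radians(120-phi_deg); ptr=UP*np.cos(c)-RT*np.sin(c)
    y=-N; z=np.cross(y,ptr); z/=np.linalg.norm(z)
    if flip: z=-z
    return np.stack([np.cross(y,z),y,z],1)
def knobP(h): return GRIP+N*h   # TCP h above the grip point
E
python3 - <<'E'
from kin import *
np.set_printoptions(precision=3,suppress=True)
q0=ctrl.get_state()['qpos']
for fl in (0,1):
  print('flip',fl, 'jaw yaw0', knobR(3,fl)[:,2])
  for h in (.08,-.008):
   q=q0
   for ph in (3,30,60,90,120,135):
    q,e=ik(knobP(h),knobR(ph,fl),q); print(h,ph,q,e)
E
```

```text
flip 0 jaw yaw0 [-0.308  0.803  0.511]
0.08 3 [-0.668  0.055  2.024  0.543  1.402 -2.707] 3.4325455345021227e-13
0.08 30 [-0.668  0.055  2.024  0.543  1.402 -2.236] 3.3150589662232846e-13
0.08 60 [-0.668  0.055  2.024  0.543  1.402 -1.712] 3.651879090233011e-12
0.08 90 [-0.668  0.055  2.024  0.543  1.402 -1.188] 7.802526343760513e-12
0.08 120 [-0.668  0.055  2.024  0.543  1.402 -0.665] 1.6443930923664213e-11
0.08 135 [-0.668  0.055  2.024  0.543  1.402 -0.403] 1.9981348543904735e-15
-0.008 3 [-0.578  0.138  2.088  0.597  1.238 -2.723] 6.102624291499428e-11
-0.008 30 [-0.578  0.138  2.088  0.597  1.238 -2.252] 2.0780599463421368e-12
-0.008 60 [-0.578  0.138  2.088  0.597  1.238 -1.728] 2.222352657698815e-11
-0.008 90 [-0.578  0.138  2.088  0.597  1.238 -1.205] 4.660134850367428e-11
-0.008 120 [-0.578  0.138  2.088  0.597  1.238 -0.681] 9.260688141386605e-11
-0.008 135 [-0.578  0.138  2.088  0.597  1.238 -0.419] 2.1649348980190553e-14
flip 1 jaw yaw0 [ 0.308 -0.803 -0.511]
0.08 3 [-0.668  0.055  2.024  0.543  1.402  0.435] 2.3761079557091176e-11
0.08 30 [-0.668  0.055  2.024  0.543  1.402  0.906] 2.742787347703673e-10
0.08 60 [-0.668  0.055  2.024  0.543  1.402  1.43 ] 5.551115123125783e-16
0.08 90 [-0.668  0.055  2.024  0.543  1.402  1.953] 2.989066776401668e-13
0.08 120 [-0.668  0.055  2.024  0.543  1.402  2.477] 5.888062383204086e-14
0.08 135 [-0.668  0.055  2.024  0.543  1.402  2.739] 1.2866621394832752e-09
-0.008 3 [-0.578  0.138  2.088  0.597  1.238  0.418] 5.551115123125783e-16
-0.008 30 [-0.578  0.138  2.088  0.597  1.238  0.89 ] 1.1695446555036045e-09
-0.008 60 [-0.578  0.138  2.088  0.597  1.238  1.413] 7.40764614345885e-16
-0.008 90 [-0.578  0.138  2.088  0.597  1.238  1.937] 4.5063020186873463e-13
-0.008 120 [-0.578  0.138  2.088  0.597  1.238  2.461] 8.246280804526794e-14
-0.008 135 [-0.578  0.138  2.088  0.597  1.238  2.722] 3.404294125831167e-10
```

```bash
python3 - <<'E'
from kin import *
rows([(knobP(.085),knobR(3,1))],0.6,dp=.045,dr=8)
E
```

```text
9
[{"hand":0.6,"travel":[0.055,0.035,0.0],"rotation":[-0.071,0.226,0.118]},{"hand":0.6,"travel":[0.057,0.031,0.007],"rotation":[-0.071,0.226,0.118]},{"hand":0.6,"travel":[0.057,0.027,0.015],"rotation":[-0.072,0.226,0.118]},{"hand":0.6,"travel":[0.057,0.023,0.023],"rotation":[-0.071,0.226,0.118]},{"hand":0.6,"travel":[0.055,0.018,0.03],"rotation":[-0.072,0.225,0.118]},{"hand":0.6,"travel":[0.052,0.014,0.037],"rotation":[-0.071,0.226,0.118]},{"hand":0.6,"travel":[0.047,0.009,0.044],"rotation":[-0.072,0.225,0.118]},{"hand":0.6,"travel":[0.043,0.005,0.049],"rotation":[-0.071,0.226,0.118]},{"hand":0.6,"travel":[0.036,0.0,0.054],"rotation":[-0.072,0.225,0.119]}]
end [ 0.4926 -0.1029  0.1877]
```

{"fn": "arm_command", "kwargs": {
  "steps": [
    {"hand": 0.6,"travel": [0.055,0.035,0],"rotation": [-0.071,0.226,0.118]},
    {"hand": 0.6,"travel": [0.057,0.031,0.007],"rotation": [-0.071,0.226,0.118]},
    {"hand": 0.6,"travel": [0.057,0.027,0.015],"rotation": [-0.071,0.226,0.118]},
    {"hand": 0.6,"travel": [0.057,0.023,0.023],"rotation": [-0.071,0.226,0.118]},
    {"hand": 0.6,"travel": [0.055,0.018,0.03],"rotation": [-0.071,0.226,0.118]},
    {"hand": 0.6,"travel": [0.052,0.014,0.037],"rotation": [-0.071,0.226,0.118]},
    {"hand": 0.6,"travel": [0.047,0.009,0.044],"rotation": [-0.071,0.226,0.118]},
    {"hand": 0.6,"travel": [0.043,0.005,0.049],"rotation": [-0.071,0.226,0.118]},
    {"hand": 0.6,"travel": [0.03,0,0.045],"rotation": [-0.05,0.15,0.08]},
    {"hand": 0.6,"travel": [0,0,0],"rotation": [0,0,0]}
  ]
}}

```text
time: 19.27
eef_pos: [0.4784, -0.0957, 0.1603]
tcp_rot: [-0.034, 0.875, -0.46, 0.15]
contact_force: [-0.0, -0.6, 0.1]
opening: 0.6
```

```bash
python3 - <<'E'
from kin import *
np.set_printoptions(precision=4,suppress=True)
for n in ['scene','top']:
    im,d=ctrl.read_camera(n); np.savez(f'{n}8.npz',im=im,d=d)
    cv2.imwrite(f'pics/{n}13.png',cv2.resize(im[100:240,210:390] if n=='scene' else im[180:280,200:330],None,fx=4.2,fy=4.2))
p,Rm=pose(); print(p,ctrl.get_state()['qpos'])
rows([(knobP(.04),knobR(3,1))],0.6,dp=.045,dr=8)
E
```

```text
[ 0.4794 -0.0951  0.162 ] [-0.6726  0.0702  2.0545  0.5318  1.3917  0.4225]
1
[{"hand":0.6,"travel":[-0.06,0.069,-0.009],"rotation":[0.037,-0.024,0.045]}]
end [ 0.4974 -0.0775  0.1508]
```

View pics/scene13.png

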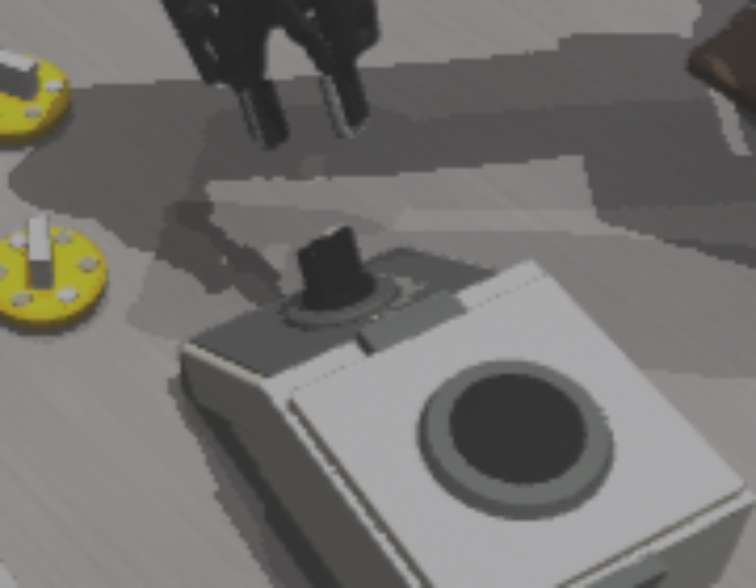

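View pics/top13.png

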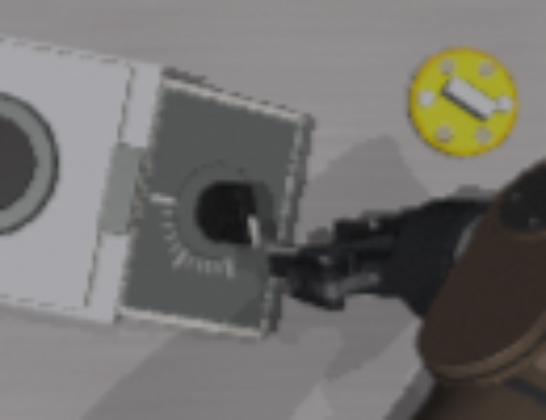

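{"fn": "arm_command", "kwargs": {
  "steps": [
    {"hand": 0.6,"travel": [-0.06,0.02,-0.009],"rotation": [0.037,-0.024,0.045]},
    {"hand": 0.6,"travel": [0,0.045,0],"rotation": [0,0,0]},
    {"hand": 0.6,"travel": [0,0,0],"rotation": [0,0,0]}
  ]
}}

```text
time: 19.75
eef_pos: [0.4983, -0.0755, 0.1513]
tcp_rot: [-0.028, 0.868, -0.467, 0.165]
contact_force: [0.5, 0.1, -0.6]
opening: 0.601
```

```bash
python3 - <<'E'
from kin import *
np.set_printoptions(precision=4,suppress=True)
p,Rm=pose(); print(p,(p-GRIP)@np.stack([RT,UP,N],1))
rows([(knobP(.0),knobR(3,1))],0.6,dp=.045,dr=8)
E
```

```text
[ 0.4983 -0.0755  0.1513] [0.0004 0.0021 0.0392]
1
[{"hand":0.6,"travel":[0.004,0.131,0.005],"rotation":[-0.001,0.011,0.004]}]
end [ 0.5018 -0.0549  0.118 ]
```

{"fn": "arm_command", "kwargs": {
  "steps": [
    {"hand": 0.6,"travel": [0.004,0.06,0.005],"rotation": [0,0.01,0]},
    {"hand": 0.6,"travel": [0,0.05,0],"rotation": [0,0,0]},
    {"hand": 0.6,"travel": [0,0.01,0],"rotation": [0,0,0]}
  ]
}}

```text
time: 20.12
eef_pos: [0.5011, -0.055, 0.1184]
tcp_rot: [-0.027, 0.869, -0.467, 0.163]
contact_force: [0.7, -0.1, 0.3]
opening: 0.6
```

```bash
python3 - <<'E'
from kin import *
np.set_printoptions(precision=4,suppress=True)
p,Rm=pose(); print(p,(p-GRIP)@np.stack([RT,UP,N],1))
for n in ['scene','top']:
    im,d=ctrl.read_camera(n); np.savez(f'{n}9.npz',im=im,d=d)
    cv2.imwrite(f'pics/{n}14.png',cv2.resize(im[120:210,230:350] if n=='scene' else im[190:270,210:310],None,fx=6,fy=6))
rows([(knobP(-.008),knobR(3,1))],0.6,dp=.045,dr=8)
E
```

```text
[ 0.5011 -0.055   0.1184] [-0.0007  0.0001  0.0004]
1
[{"hand":0.6,"travel":[-0.001,0.031,0.001],"rotation":[-0.002,0.001,0.005]}]
end [ 0.5028 -0.0505  0.1114]
```

View pics/scene14.png

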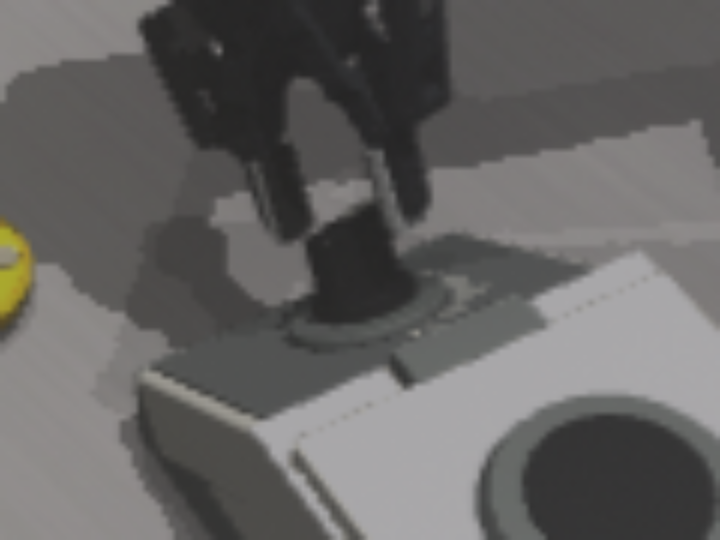

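View pics/top14.png

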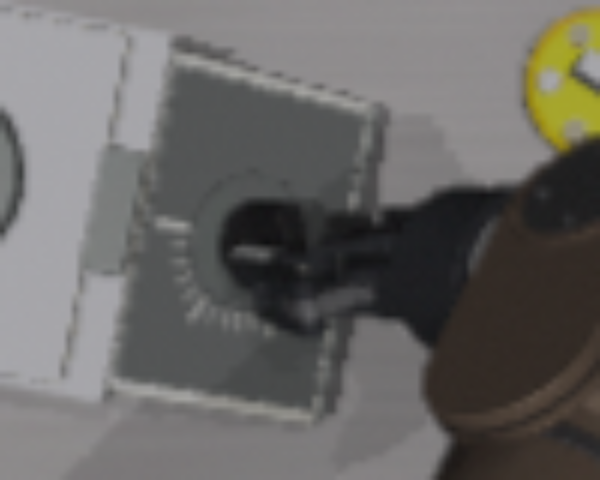

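{"fn": "arm_command", "kwargs": {
  "steps": [
    {"hand": 0.6,"travel": [0,0.025,0.001],"rotation": [0,0,0]},
    {"hand": 0.6,"travel": [0,0.01,0],"rotation": [0,0,0]},
    {"hand": 0.6,"travel": [0,0,0],"rotation": [0,0,0]}
  ]
}}

```text
time: 20.6
eef_pos: [0.5033, -0.0503, 0.1104]
tcp_rot: [-0.026, 0.868, -0.468, 0.164]
contact_force: [0.1, 0.6, -0.2]
opening: 0.602
```

```bash
python3 - <<'E'
from kin import *
np.set_printoptions(precision=4,suppress=True)
p,Rm=pose(); print(p,(p-GRIP)@np.stack([RT,UP,N],1))
rows([(knobP(-.010),knobR(3,1))],0.6,dp=.045,dr=8)
E
```

```text
[ 0.5033 -0.0503  0.1104] [ 0.0006 -0.0003 -0.009 ]
1
[{"hand":0.6,"travel":[0.001,0.003,-0.002],"rotation":[-0.004,0.002,0.003]}]
end [ 0.5029 -0.0494  0.1099]
```

Close on the bar.

{"fn": "arm_command", "kwargs": {
  "grip_force": 40,
  "steps": [
    {"hand": 0,"travel": [0,0,0],"rotation": [0,0,0]},
    {"hand": 0,"travel": [0,0,0],"rotation": [0,0,0]},
    {"hand": 0,"travel": [0,0,0],"rotation": [0,0,0]},
    {"hand": 0,"travel": [0,0,0],"rotation": [0,0,0]},
    {"hand": 0,"travel": [0,0,0],"rotation": [0,0,0]}
  ]
}}

```text
time: 21.22
eef_pos: [0.504, -0.0517, 0.1105]
tcp_rot: [-0.025, 0.867, -0.469, 0.164]
contact_force: [1.3, -0.8, -2.3]
opening: 0.153
```

```bash
python3 - <<'E'
from kin import *
np.set_printoptions(precision=4,suppress=True)
s=ctrl.get_state(); print(s['opening'],s['contact_force'],s['wrist_torque'],s['qpos'])
p,Rm=pose(); print(p,(p-GRIP)@np.stack([RT,UP,N],1))
for n in ['scene','top']:
    im,d=ctrl.read_camera(n)
    cv2.imwrite(f'pics/{n}15.png',cv2.resize(im[120:210,230:350] if n=='scene' else im[190:270,210:310],None,fx=6,fy=6))
print(np.degrees(R.from_matrix(knobR(0,1).T@Rm).as_rotvec()))
E
```

```text
0.15269191140181682 [ 1.3018 -0.8488 -2.2504] [-0.4439 -0.0135 -0.0652] [-0.5767  0.1399  2.0862  0.5945  1.2316  0.4188]
[ 0.504  -0.0517  0.1105] [ 0.0015 -0.0013 -0.0083]
[ 0.3368  2.9266 -0.0187]
```

View pics/scene15.png

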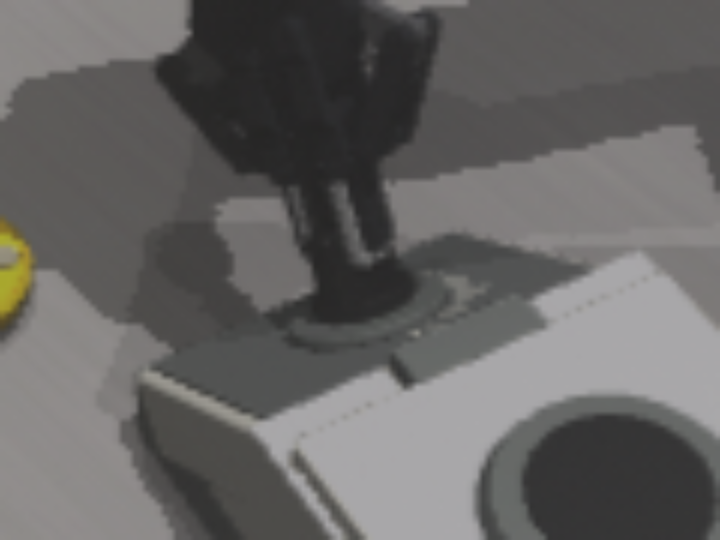

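{"fn": "arm_command", "kwargs": {
  "steps": [
    {"hand": 0,"travel": [0,0,0],"rotation": [0,0.15,0]},
    {"hand": 0,"travel": [0,0,0],"rotation": [0,0.25,0]},
    {"hand": 0,"travel": [0,0,0],"rotation": [0,0.25,0]},
    {"hand": 0,"travel": [0,0,0],"rotation": [0,0.25,0]},
    {"hand": 0,"travel": [0,0,0],"rotation": [0,0.15,0]}
  ]
}}

```text
time: 21.95
eef_pos: [0.5041, -0.0522, 0.1101]
tcp_rot: [0.107, 0.878, -0.458, -0.085]
contact_force: [-0.1, -1.7, -2.1]
opening: 0.151
```

```bash
cat > st.py <<'E'
from kin import *
np.set_printoptions(precision=4,suppress=True)
s=ctrl.get_state(); print(s['time'],s['opening'],s['contact_force'],s['wrist_torque'],'q6',s['qpos'][5])
p,Rm=pose(); e=(p-GRIP)@np.stack([RT,UP,N],1); print('RT,UP,N',e)
r=R.from_matrix(knobR(0,1).T@Rm).as_rotvec(degrees=True); print('rot',r)
t=Rm.T@(knobP(-.009)-p); print('travel units to axis',t/.3)
ph=r[1]; print('tilt fix units', R.from_matrix(Rm.T@knobR(ph,1)).as_rotvec(degrees=True)/30)
E
python3 st.py
```

```text
21.95 0.1505788839834124 [-0.051  -1.6957 -2.1099] [-0.4374 -0.0177  0.0175] q6 0.986397377864053
RT,UP,N [ 0.0017 -0.0019 -0.0083]
rot [ 0.4461 35.4403  0.0964]
travel units to axis [ 0.0063  0.0022 -0.0057]
tilt fix units [-0.013  -0.     -0.0075]
```

{"fn": "arm_command", "kwargs": {
  "steps": [
    {"hand": 0,"travel": [0,0,0],"rotation": [0,0.2,0]},
    {"hand": 0,"travel": [0,0,0],"rotation": [0,0.25,0]},
    {"hand": 0,"travel": [0,0,0],"rotation": [0,0.25,0]},
    {"hand": 0,"travel": [0,0,0],"rotation": [0,0.25,0]},
    {"hand": 0,"travel": [0,0,0],"rotation": [0,0.25,0]},
    {"hand": 0,"travel": [0,0,0],"rotation": [0,0.25,0]},
    {"hand": 0,"travel": [0,0,0],"rotation": [0,0.25,0]},
    {"hand": 0,"travel": [0,0,0],"rotation": [0,0.25,0]},
    {"hand": 0,"travel": [0,0,0],"rotation": [0,0.25,0]},
    {"hand": 0,"travel": [0,0,0],"rotation": [0,0.25,0]},
    {"hand": 0,"travel": [0,0,0],"rotation": [0,0.15,0]}
  ]
}}

```text
time: 23.32
eef_pos: [0.503, -0.0529, 0.1095]
tcp_rot: [-0.379, -0.614, 0.281, 0.633]
contact_force: [0.0, -2.4, -0.9]
opening: 0.152
```

```bash
python3 st.py
```

```text
23.325 0.1516758129722457 [ 0.0009 -2.4499 -0.9029] [-0.4253 -0.0959 -0.0632] q6 2.3933441046497625
RT,UP,N [ 0.0008 -0.003  -0.0083]
rot [  0.482  116.0928   0.4048]
travel units to axis [0.0102 0.0023 0.002 ]
tilt fix units [ 0.0025 -0.     -0.0174]
```

{"fn": "arm_command", "kwargs": {
  "steps": [
    {"hand": 0,"travel": [0.003,0,0.001],"rotation": [0,0.2,0]},
    {"hand": 0,"travel": [0,0,0],"rotation": [0,0.2,0]},
    {"hand": 0,"travel": [0,0,0],"rotation": [0,0.06,0]},
    {"hand": 0,"travel": [0,0,0],"rotation": [0,0,0]}
  ]
}}

```text
time: 23.82
eef_pos: [0.5027, -0.0528, 0.1095]
tcp_rot: [-0.411, -0.53, 0.232, 0.704]
contact_force: [0.7, -2.3, -1.3]
opening: 0.151
```

```bash
python3 st.py; python3 - <<'E'
from kin import *
for n in ['scene','top']:
    im,d=ctrl.read_camera(n)
    cv2.imwrite(f'pics/{n}16.png',cv2.resize(im[120:210,230:350] if n=='scene' else im[190:270,210:310],None,fx=6,fy=6))
E
```

```text
23.825 0.1508898497497399 [ 0.6926 -2.3218 -1.3169] [-0.4253 -0.0285 -0.1605] q6 2.642404111112696
RT,UP,N [ 0.0005 -0.003  -0.0083]
rot [  0.5322 130.3102   0.6373]
travel units to axis [0.0095 0.0022 0.0034]
tilt fix units [ 0.0094 -0.0001 -0.02  ]
```

View pics/scene16.png

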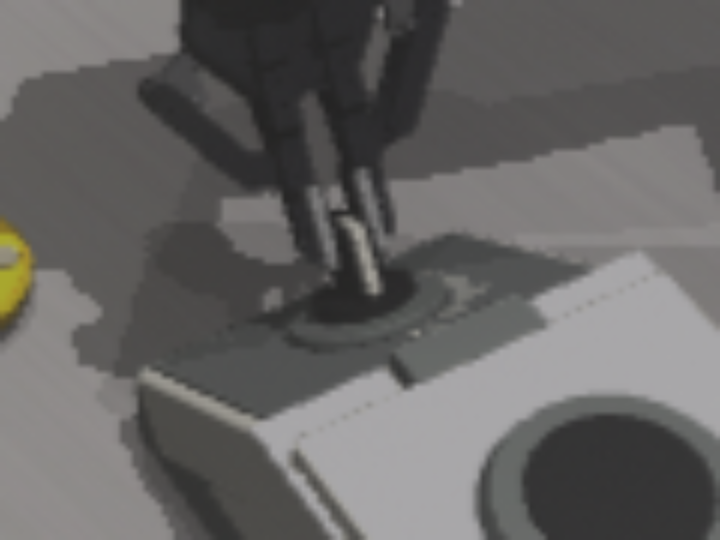

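View pics/top16.png

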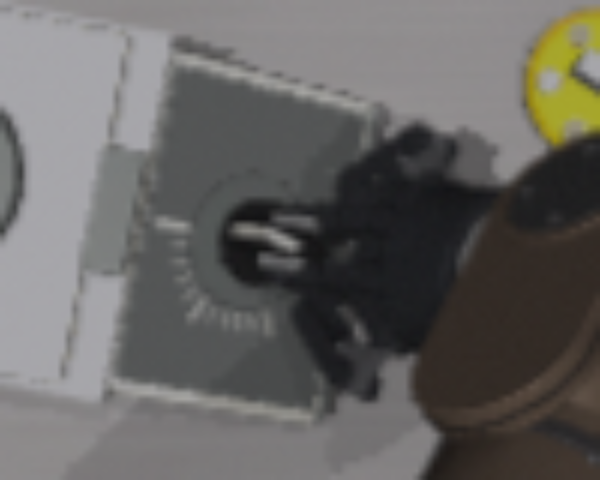

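{"fn": "arm_command", "kwargs": {
  "steps": [
    {"hand": 0,"travel": [0.003,0,0.001],"rotation": [0,-0.2,0]},
    {"hand": 0,"travel": [0,0,0],"rotation": [0,-0.25,0]},
    {"hand": 0,"travel": [0,0,0],"rotation": [0,-0.25,0]},
    {"hand": 0,"travel": [0,0,0],"rotation": [0,-0.25,0]},
    {"hand": 0,"travel": [0,0,0],"rotation": [0,-0.25,0]},
    {"hand": 0,"travel": [0,0,0],"rotation": [0,-0.25,0]},
    {"hand": 0,"travel": [0,0,0],"rotation": [0,-0.25,0]},
    {"hand": 0,"travel": [0,0,0],"rotation": [0,-0.25,0]},
    {"hand": 0,"travel": [0,0,0],"rotation": [0,-0.25,0]},
    {"hand": 0,"travel": [0,0,0],"rotation": [0,-0.2,0]},
    {"hand": 0,"travel": [0,0,0],"rotation": [0,-0.08,0]},
    {"hand": 0,"travel": [0,0,0],"rotation": [0,0,0]}
  ]
}}

```text
time: 25.42
eef_pos: [0.504, -0.0524, 0.11]
tcp_rot: [0.178, 0.854, -0.437, -0.219]
contact_force: [2.0, -1.6, -3.0]
opening: 0.153
```

```bash
python3 st.py
```

```text
25.425 0.15326373838181895 [ 2.0493 -1.6483 -2.995 ] [-0.3117 -0.0532 -0.0368] q6 1.2957785292138781
RT,UP,N [ 0.0017 -0.0022 -0.0083]
rot [ 0.6163 53.166   0.3696]
travel units to axis [ 0.008   0.0023 -0.0046]
tilt fix units [-0.0124 -0.     -0.0195]
```

{"fn": "arm_command", "kwargs": {
  "steps": [
    {"hand": 0,"travel": [0,0,0],"rotation": [0,-0.14,0]},
    {"hand": 0,"travel": [0,0,0],"rotation": [0,-0.04,0]},
    {"hand": 0,"travel": [0,0,0],"rotation": [0,0,0]}
  ]
}}

```text
time: 25.8
eef_pos: [0.504, -0.0523, 0.11]
tcp_rot: [0.157, 0.863, -0.445, -0.178]
contact_force: [-0.1, -0.9, -2.8]
opening: 0.151
```

```bash
python3 st.py
```

```text
25.8 0.15122066820728985 [-0.0808 -0.8623 -2.7814] [-0.311  -0.0391  0.0096] q6 1.2008277724786436
RT,UP,N [ 0.0017 -0.0021 -0.0083]
rot [ 0.6051 47.7273  0.335 ]
travel units to axis [ 0.0076  0.0023 -0.0049]
tilt fix units [-0.0135 -0.     -0.0178]
```

{"fn": "arm_command", "kwargs": {
  "steps": [
    {"hand": 0.5,"travel": [0,0,0],"rotation": [0,0,0]},
    {"hand": 0.5,"travel": [0,0,0],"rotation": [0,0,0]},
    {"hand": 0.5,"travel": [0,0,0],"rotation": [0,0,0]},
    {"hand": 0.5,"travel": [0,-0.06,0],"rotation": [0,0,0]},
    {"hand": 0.5,"travel": [0,-0.12,0],"rotation": [0,0,0]},
    {"hand": 0.5,"travel": [0,-0.15,0],"rotation": [0,0,0]},
    {"hand": 0.5,"travel": [0,-0.1,0],"rotation": [0,0,0]},
    {"hand": 0.5,"travel": [0,0,0],"rotation": [0,0,0]}
  ]
}}

```text
time: 26.8
eef_pos: [0.4887, -0.1274, 0.224]
tcp_rot: [0.158, 0.863, -0.445, -0.178]
contact_force: [0.4, -0.8, -1.1]
opening: 0.499
```

```bash
python3 st.py; python3 - <<'E'
from kin import *
from m import sel
np.set_printoptions(precision=4,suppress=True)
for n in ['top','scene']:
    im,d=ctrl.read_camera(n); np.savez(f'{n}f.npz',im=im,d=d)
    cv2.imwrite(f'pics/{n}17.png',cv2.resize(im[130:205,240:350] if n=='scene' else im[190:270,210:310],None,fx=7,fy=7,interpolation=cv2.INTER_CUBIC))
    W=cloud(n,d); h=(W-GRIP)@N+.037
    m=sel(W,(.505,-.05),.045,.05,.2)&(h>.041)&(h<.05)
    Q=W[m]; q2=np.stack([(Q-GRIP)@RT,(Q-GRIP)@UP],-1)
    cc,ss,aa=cv2.minAreaRect((q2*1000).astype(np.float32)); print(n,cc,ss,aa,len(Q))
    c=np.cov(q2.T); w,v=np.linalg.eigh(c); a=np.degrees(np.arctan2(v[1,1],v[0,1])); print('pca axis angle in (right,up)',a)
    br=im[m].astype(int).mean(1); k=br>90; print('stripe',q2[k].mean(0)*1000 if k.any() else None,k.sum())
E
```

```text
26.8 0.49872403439462204 [ 0.3643 -0.8029 -1.092 ] [-0.273   0.0789 -0.0317] q6 1.2232484889392907
RT,UP,N [0.0008 0.0005 0.129 ]
rot [ 0.6511 47.7037  0.3424]
travel units to axis [ 0.0065  0.4599 -0.0011]
tilt fix units [-0.0148 -0.     -0.0187]
top (-0.7876815795898438, -1.762190818786621) (14.501260757446289, 41.473724365234375) 70.58299255371094 57
pca axis angle in (right,up) 162.4889943000152
stripe [-12.4227   1.5199] 15
scene (0.6804256439208984, 2.22737979888916) (10.747962951660156, 40.83094024658203) 68.16353607177734 41
pca axis angle in (right,up) 161.52845206999368
stripe [-11.503    4.1867] 8
```

View pics/top17.png

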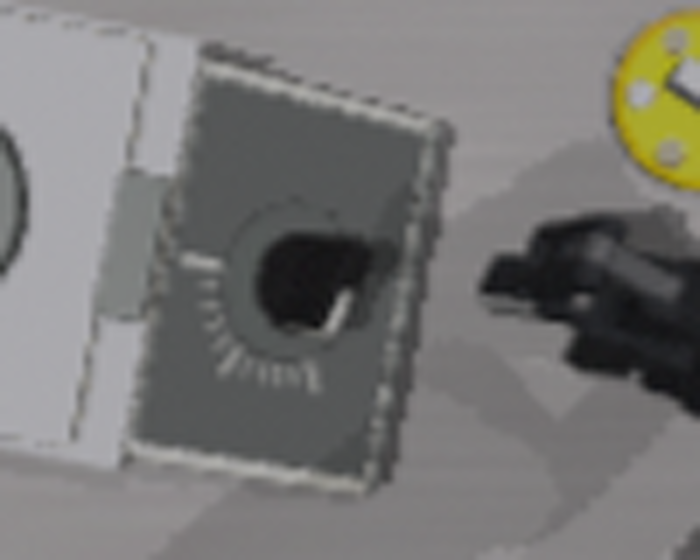

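View pics/scene17.png

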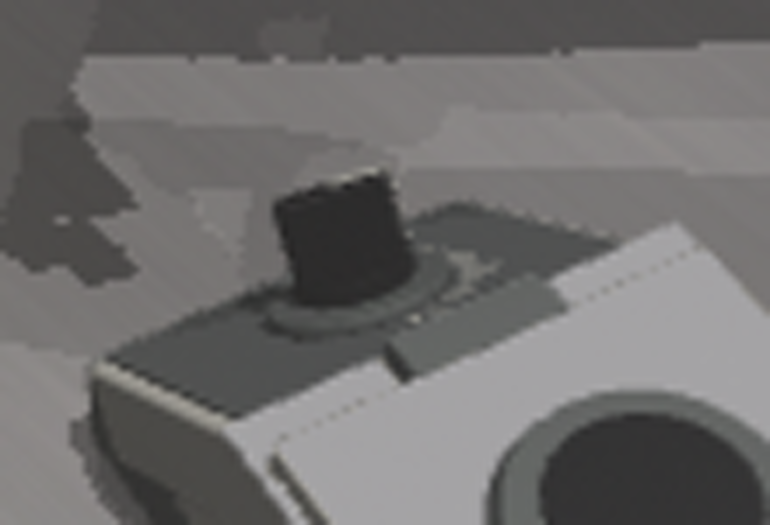

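```bash
python3 - <<'E'
from kin import *
im=np.load('topf.npz')['im']
g=np.linspace(-.055,.055,440); X,Y=np.meshgrid(g,-g)
B=GRIP-N*.037
def rec(h):
    uv=proj('top',B+X[...,None]*RT+Y[...,None]*UP+N*h).astype(np.float32); return cv2.remap(im,uv[...,0],uv[...,1],cv2.INTER_CUBIC)
a=rec(0)
for m in range(11):
    c=np.radians(120-12*m); d=np.array([-np.sin(c),np.cos(c)])
    for r in (.047,.052): pass
    p0=(220+d*[1,-1]*.046*4000).astype(int);p1=(220+d*[1,-1]*.052*4000).astype(int); cv2.line(a,tuple(map(int,p0)),tuple(map(int,p1)),(0,0,255) if m in(0,4,10) else (0,255,0),1)
cv2.imwrite('pics/rect.png',np.hstack([a,rec(.044)])[:, :790])
cv2.imwrite('pics/topfinal.png',im)
E
```

```text
(no output)
```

View pics/rect.png

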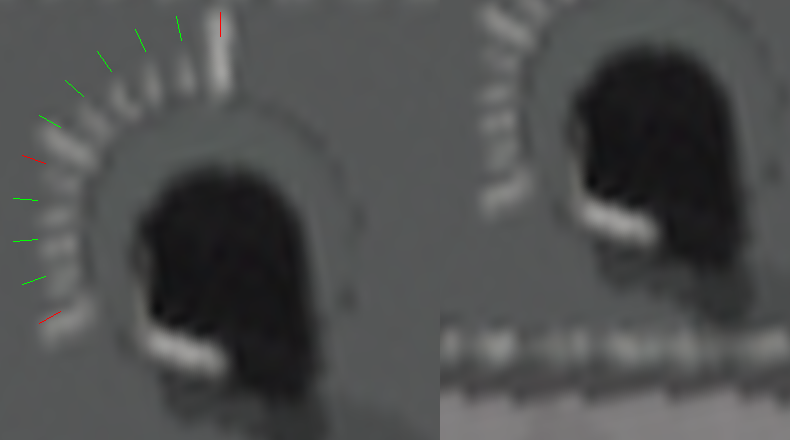

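View pics/topfinal.png

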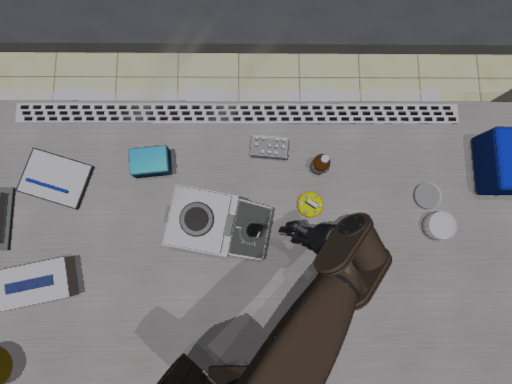

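```bash
python3 -c "
from plant import ctrl
print(ctrl.get_state()['time'],ctrl.sign_off())"
```

```text
the job is handed in; nothing more can be done
26.9 None
```

The job is done and handed in at 26.9 s of the 64 s allowed; the sign-off reported no verdict.

**What I did:** I seated the dark rotor on the key, closed the lid, wound the timer to about 130° (past the top mark at 120°), and turned it back to the 4-minute mark.

**Last checks:**
- **Rotor:** the disc top measured 90 mm and the bar top 119 mm above the bench, against 90 and 120 mm when fully down.
- **Lid:** its top face is flat at 142 mm, which is fully closed.
- **Timer:** the tool read 47.7° at release, and the bar's long axis in the depth data gave 47.5° and 48.5°. The target is 48°. Two coarser readings were off: the stripe in the flattened picture gave about 46°, and a rectangle fitted round the bar gave 49° to 52°.
- **Bystanders and arm:** in the final top picture the bottle, tube block and tip box are where they started, and the gripper is clear of everything.

**What disagreed or went wrong:**
- **Fingertips:** they measured only about 1 to 8 mm ahead of the tool point, not the 25 mm given. My first reach behind the lid therefore passed just over the tab without moving it. I repeated it lower.
- **Rotor grip:** for the same reason the rotor was held with only a few millimetres of overlap, but I saw no slip.
- **Pressing the lid:** the fingertips pressed it with up to about 49 N. This is over the 40 N limit for the arm or gripper body, but only the fingers were touching, so I judged it allowed.

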